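Clamp the gear unit and refit its splined gear

ROBOT

A 6-joint arm with a two-finger parallel gripper is mounted at the origin on the work surface. World frame = base frame: x ahead of the robot, y to its left, z up, the work surface at z = 0. Lengths are in mm, angles in degrees, forces in N, time in s.
With the tool pointing down it reaches from about 300 to 850 mm from the base axis. Payload 4.2 kg.
Tool frame: the origin (TCP) lies at the very end of the fingers, on their centre line; the grasp point (between the pads) lies 19 mm behind it; z points along the fingers, y is the direction in which the jaws open and shut (so a half turn about z gives the same grasp; the last joint's range is limited). The gripper opens to 91 mm and grips with 3 to 60 N. Pads are 32 mm wide; open, the fingers measure 118 mm over their backs; the gripper's body (76 mm by 178 mm) begins 60 mm behind the grasp point.
Start: joints at [-1.146, 18.312, 89.639, -0, 72.044, -1.146], TCP at [575.018, 0, 186.976] pointing down, gripper open.
Joint ranges: [-177.97, 177.97], [-48.28, 115.42], [12.27, 149.76], [-77.06, 257.06], [2.81, 150.46], [-146.56, 146.56]. Speed limits (degrees/s): [147.25, 147.25, 180, 180, 180, 180].

INTERFACE

Orientations are given as [roll, pitch, yaw] about the fixed x, y, z axes, in that order (R = Rz(yaw) Ry(pitch) Rx(roll)).
In Python, from workcell import telemetry, grab_frame, job gives the robot as it stands.
- The arm moves only by the tool drive_tool, never from a script. Its argument "moves" is a list of rows, each an object of numbers: "claw": the closure, from -1 (fully open) to 1 (shut); "dx", "dy", "dz": the shift along the tool's x, y, z in units of 20 mm (1.0 is 20 mm); "yaw": the turn about the tool's z in units of 0.15 rad (1.0 is 0.15 rad). In form: [{"claw": .., "dx": .., "dy": .., "dz": .., "yaw": ..}, ...]. A call has 1 to 5 rows; each row shifts and turns the pose as measured when the row begins, along the tool's axes as they then stand; what a row does not reach is not made up. A row lasts 1/8 s, in which the tool goes at most 62.5 mm and 10.7 degrees, less where a joint would pass 70% of its speed; a pose out of reach is approached as far as the arm can. A call with a number of a shift or a turn outside -1 to 1 is refused whole. A call with a gripper value outside its range is refused whole. The fingers move at their own pace and stop on an object; "grip_force" is the grip in N (left out, the last holds). Time passes only in rows, so rows that do not move let the fingers close. It gives the time, the measured TCP pose, the force and the opening at its end, in the units of the state.
- telemetry.state(): the state, without advancing time (a new reading comes with each control period).
- grab_frame(name): name is "scene" or "side" or "wrist"; returns a dict with "color" (420x560x3 uint8, blue, green, red), "vertical_fov" (degrees; the focal length in pixels is half the picture's height over the tangent of half this angle, whatever the lens; pixels are square), "cx", "cy" (the principal point, pixels), "dist" ([k1, k2, p1, p2, k3] as OpenCV has them; the pictures are not rectified), "pose" (4x4, takes a point from camera to world coordinates). Camera axes: x right, y down, z forward; pixel columns grow to the right and rows downward; lengths in mm; the calibration is good to about 2 mm. A picture is of the moment at which its call begins. There is no depth.
- job.job_done(): hands the job in, once; it reports no verdict.
The state is a dict: "time_s": time; "qpos": joint angles; "qvel": joint speeds; "effort": joint torques, N m; "ee_pos": TCP position; "ee_rot": TCP orientation; "force": force on the tool from outside, world axes, zero at the start; "torque": the same for the moment, N m; "gripper_width": finger opening in mm.
Only numpy, scipy, OpenCV 4.12 (cv2) and the standard library are available. Lean on these libraries where they do the work, as an engineer would, in place of code of your own. Each camera call takes 0.05 s, during which the arm holds its last target.

TASK

Wind the clamp's crank wheel clockwise (seen from above) until the sliding jaw touches the gear unit standing in the clamp. Then lift the smaller gear, the one with the square boss, out of its wooden stand, turn it until the splines of its stem mesh with the cross-shaped socket on top of the gear unit, and push it fully home against the spring so that its disc lies flush on the socket's collar. Finish while still holding the gear pressed down there, and leave the other things on the stall where they are.

Things in the scene. Friction and masses are not known exactly. Their poses are not given: they have to be found in the camera images.
- clamp: Fixed grey clamp, base plate 100 x 315 x 16 mm. Origin on the table below its centre line; own +y runs along it from crank wheel to gear unit, z up. On the centre line: crank wheel (axis at y = -130 mm), sliding steel jaw, aluminium gear unit (88 x 80 mm, y = 10 to 90, lid 72 mm above the table, socket at y = 50), fixed jaw (y = 91 to 115). Jaws 50 mm high.
- clamp_wheel (a joint): Angle of the crank wheel, rad: grows as it is turned clockwise seen from above; 0 = jaw fully open, 6.2 = jaw touches the gear unit (hard stop). Every start lies between 0.2 and 2.6. It stays where it is left; moving it takes about 3 N at the knob.
- clamp_jaw (a joint): Travel of the sliding jaw towards the gear unit, m: geared to the wheel, 4.5 mm per rad; 0 = fully open, 0.028 = touching the gear unit.
- wheel_centre (a point): Point on the crank wheel's upright axis, on the upper face of its disc (disc 92 mm diameter, 10 mm thick, upper face 62 mm above the table; a round hub 26 mm wide stands 8 mm above it).
- crank_grip (a point): Point at mid height on the axis of the black upright knob on the wheel, 36 mm from the wheel's axis, 82 mm above the table. The knob is round, 22 mm diameter, stands 62 to 100 mm above the table and spins freely on its own pin, so it can be gripped with a fixed hand direction and carried round in a circle.
- socket (a point): Centre of the mouth of the cross-shaped socket in the 40 mm square steel collar on top of the gear unit, 105 mm above the table; the gear's disc comes to lie on the collar. z up; two crossing slots run along this frame's x and y, each 26 mm long, 10 mm wide, edges bevelled 2.5 mm wide, 5 mm deep. The collar's spindle stands at a random angle and is hard to turn (0.5 N m).
- plunger (a joint): How far the brass spring plunger in the socket is pressed down, m: 0 = free, its top 14 mm below the socket's mouth; 0.010 = gear fully home. It pushes back with 4 N at first and 9 N when the gear is home, and lifts the gear again when the push ends.
- spline_gear: Loose steel gear, 0.13 to 0.27 kg: disc 64 mm over the teeth, 9 mm thick; on it a square boss 24 x 24 mm, 32 mm high, to grip by. Below it a 24 mm stem of cross section: two ribs, each 24 mm long and 8 mm wide, lowest 5 mm tapered by 2 mm a side. Origin: centre of the disc's underside; z up; x and y run along the ribs, square to the boss's faces. Starts in a wooden stand, disc on its top, any yaw.
- stand_a: Wooden stand block 70 x 70 x 45 mm high, standing free on the table (1.5 kg), with a round hole 31 mm wide and 32 mm deep in its top; holds the spline gear. Origin: centre of its underside.
- stand_b: A like wooden stand, holding the larger gear. Origin: centre of its underside. Which of the two stands is on the left or right varies.
- large_gear: Another steel gear with round boss (26 mm) and smooth round stem, 88 mm over the teeth: not wanted, stays in its stand. Origin: centre of its disc's underside.
- candlestick: Brass candlestick, 130 mm high, foot 76 mm wide, bystander. Origin: centre of its foot.
- wood_bowl: Dark wooden bowl, 100 mm wide and 45 mm high, bystander. Origin: centre of its underside.
- basket: Pale bowl-shaped basket, 130 mm wide and 60 mm high, bystander. Origin: centre of its underside.
- screwdriver: Screwdriver lying on the table, bystander. Origin: near the middle of its length, underside.
- oil_jar: Amber glass jar, 48 mm wide and 50 mm high, bystander. Origin: centre of its underside.
- tin_can: Plain tin can, 60 mm wide and 80 mm high, bystander. Origin: centre of its underside.
Mind the look-alikes: they are no part of the job. What is shaped like the spline_gear but purple or red is not meant.

How it is judged:
By the outcome, as a careful person would: the job done as asked, in the order asked, and still so for the second after the job is handed in, while the arm keeps its last pose, push and grip.
It also fails if it takes over 70 s, if anything falls off the work surface, if the arm or the gripper's body presses on something with over 40 N, if the wrist force passes 120 N, or if a joint passes its speed limit or range.

## Working session

There is one attempt and no reset: what is moved stays moved. The work goes in short steps, Python scripts to look and compute and a tool call to move; the robot and the scene stay as the last step left them, time stands still between calls to the robot, and variables do not carry over. Pictures are saved under pics/ and viewed, and the job is handed in when it is done.

Besides the shell and the picture viewer there is one more tool, called in YAML: its name, and indented under it one key for each argument. drive_tool: Moves the arm, as the interface text tells. Its arguments: {"type":"object","properties":{"moves":{"type":"array"},"grip_force":{"type":"number"}},"required":["moves"]}

```bash
mkdir -p pics
cat > h.py <<'E'
import numpy as np, cv2, pickle
from workcell import telemetry, grab_frame, job
def grab(name,fn):
    f=grab_frame(name); cv2.imwrite('pics/'+fn+'.png',f['color']); pickle.dump(f,open('pics/'+fn+'.pkl','wb')); return f
def load(fn): return pickle.load(open('pics/'+fn+'.pkl','rb'))
def K(f):
    h=f['color'].shape[0]; F=h/2/np.tan(np.radians(f['vertical_fov'])/2)
    return np.array([[F,0,f['cx']],[0,F,f['cy']],[0,0,1.]])
def ray(f,uv):
    p=cv2.undistortPoints(np.array([[uv]],float),K(f),np.array(f['dist'],float))[0,0]
    T=np.array(f['pose']); return T[:3,3],T[:3,:3]@np.array([p[0],p[1],1])
def onz(f,uv,z):
    o,d=ray(f,uv); return o+d*(z-o[2])/d[2]
def proj(f,P):
    T=np.linalg.inv(np.array(f['pose'])); P=np.atleast_2d(P).astype(float)
    r,_=cv2.Rodrigues(T[:3,:3]); return cv2.projectPoints(P,r,T[:3,3],K(f),np.array(f['dist'],float))[0][:,0]
def tri(obs):
    A=np.zeros((3,3));b=np.zeros(3)
    for f,uv in obs:
        o,d=ray(f,uv); d=d/np.linalg.norm(d); M=np.eye(3)-np.outer(d,d); A+=M;b+=M@o
    return np.linalg.solve(A,b)
E
python3 - <<'E'
from h import *
for n in ['scene','side','wrist']:
    f=grab(n,n+'0'); print(n,f['vertical_fov'],f['dist'],np.round(f['pose'],2).tolist())
print(telemetry.state())
E
```

```text
scene 42.42601825459463 [-0.1091437  0.         0.         0.         0.       ] [[0.58, 0.55, -0.6, 1321.84], [0.82, -0.38, 0.43, -538.17], [0.01, -0.74, -0.67, 963.74], [0.0, 0.0, 0.0, 1.0]]
side 44.176064123984204 [0.05206901 0.         0.         0.         0.        ] [[-0.71, -0.42, 0.56, -189.82], [-0.7, 0.44, -0.57, 732.48], [-0.0, -0.79, -0.61, 880.81], [0.0, 0.0, 0.0, 1.0]]
wrist 71.35495505743489 [-0.04133989  0.          0.          0.          0.        ] [[1.0, 0.0, -0.0, 574.76], [-0.0, -0.96, -0.28, 81.28], [-0.0, 0.28, -0.96, 383.46], [0.0, 0.0, 0.0, 1.0]]
{'time_s': 0.15, 'qpos': array([-1.14435680e+00,  1.83419031e+01,  8.96899330e+01, -9.20305704e-04,
        7.20422599e+01, -1.14522425e+00]), 'qvel': array([ 0.07763238, -0.02803541, -0.26699348, -0.00382765, -0.04042224,
        0.09733547]), 'effort': array([-5.72294630e-04, -4.12774551e+01, -2.32154489e+01,  7.26667210e-02,
        4.33494255e-02, -9.00343002e-05]), 'ee_pos': array([5.74595949e+02, 1.89388058e-02, 1.86329528e+02]), 'ee_rot': array([-1.79925901e+02, -6.05996968e-04,  9.00011514e+01]), 'force': array([-0.13257899,  0.76329548, -0.12695969]), 'torque': array([0.02415797, 0.02042244, 0.00252741]), 'gripper_width': 91.56943175033388}
```

View pics/scene0.png

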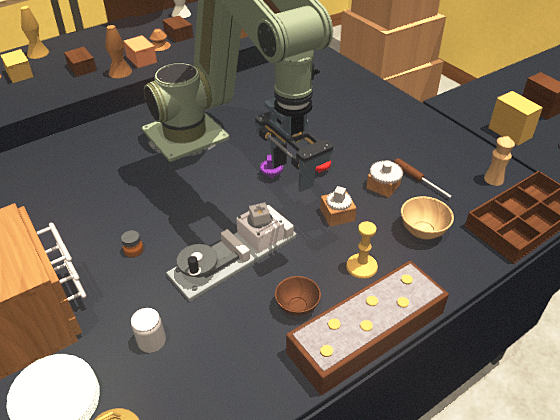

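View pics/side0.png

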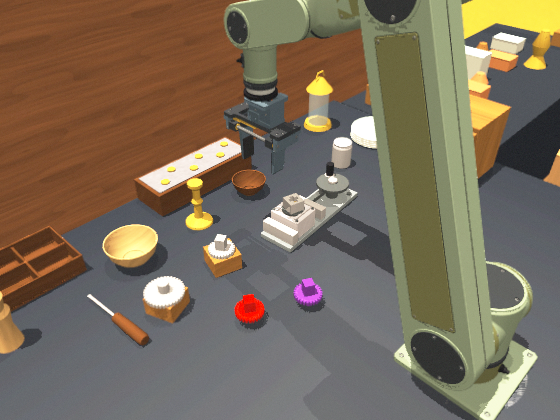

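View pics/wrist0.png

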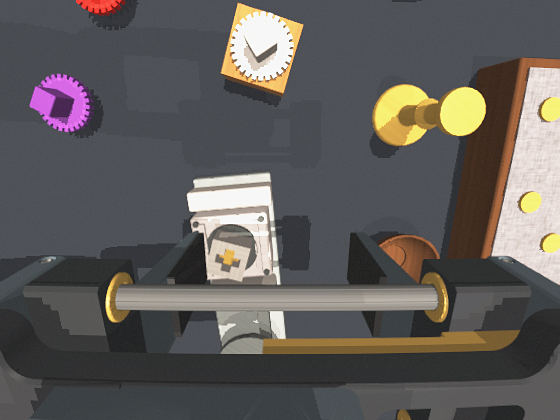

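Run:
```python
from h import *
def crop(fn,x0,y0,w,h,s): 
    c=load(fn)['color'][y0:y0+h,x0:x0+w]; return cv2.resize(c,None,fx=s,fy=s,interpolation=cv2.INTER_CUBIC)
cv2.imwrite('pics/c1.png',crop('scene0',160,180,200,120,4))
cv2.imwrite('pics/c2.png',crop('side0',190,140,180,130,4))
cv2.imwrite('pics/c3.png',crop('wrist0',160,0,200,150,4))
cv2.imwrite('pics/c4.png',crop('wrist0',160,160,160,120,5))
```

```text
(no output)
```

View pics/c1.png

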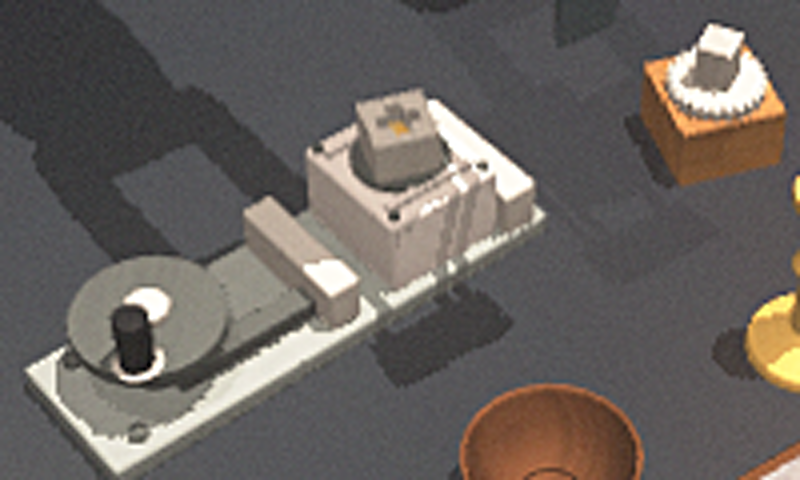

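View pics/c2.png

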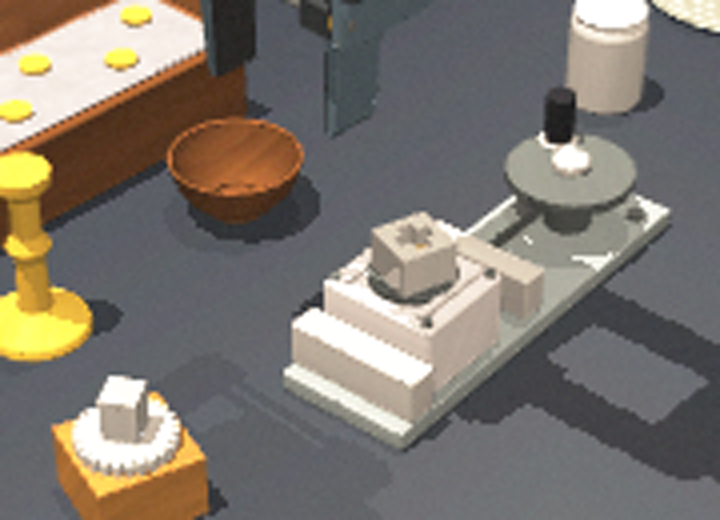

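View pics/c3.png

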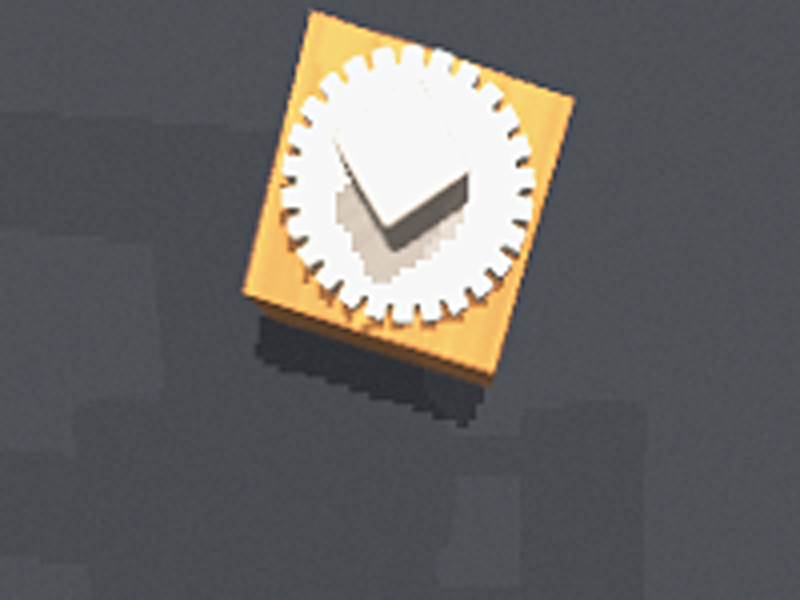

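View pics/c4.png

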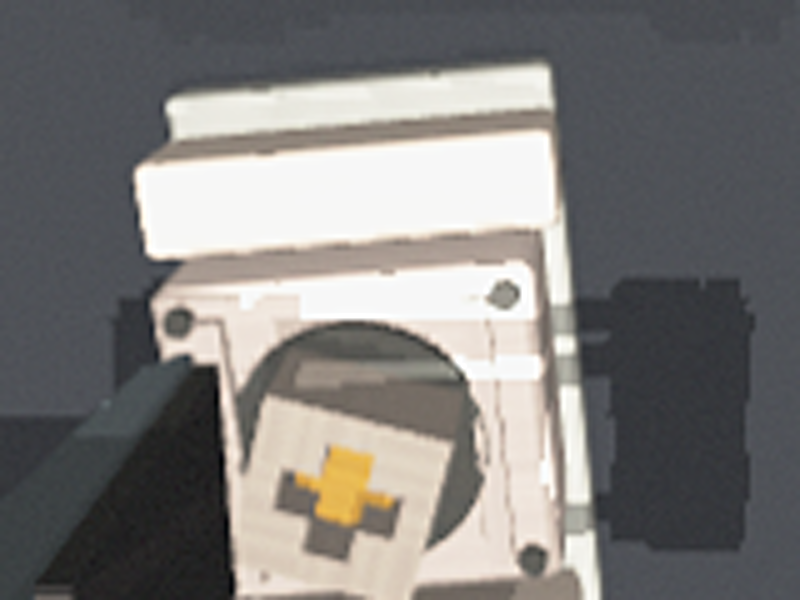

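Run:
```python
from h import *
s,d,w=load('scene0'),load('side0'),load('wrist0')
S=lambda u,v:((u+.5)/4-.5+160,(v+.5)/4-.5+180)
D=lambda u,v:((u+.5)/4-.5+190,(v+.5)/4-.5+140)
W3=lambda u,v:((u+.5)/4-.5+160,(v+.5)/4-.5)
W4=lambda u,v:((u+.5)/5-.5+160,(v+.5)/5-.5+160)
r=lambda x:np.round(x,1)
for n,a,b,z in [('knobtop',S(132,313),D(560,96),100),('hubtop',S(148,301),D(572,158),70),('socket',S(402,122),D(415,236),105)]:
    print(n,r(onz(s,a,z)),r(onz(d,b,z)),r(tri([(s,a),(d,b)])))
print('socket w',r(onz(w,W4(340,500),105)))
# collar corners wrist
for c in [(262,395),(455,440)]: print('collar',r(onz(w,W4(*c),105)))
for c in [(278,487),(405,512),(350,450),(330,552)]: print('slot',r(onz(w,W4(*c),105)))
# disc ellipse centre scene, side
print('disc',r(onz(s,S(147,318),62)),r(onz(d,D(570,173),62)))
# base corners
for c in [(26,370),(120,472),(545,215)]: print('base s z0/16',r(onz(s,S(*c),16)),r(onz(s,S(*c),0)))
for c in [(285,378),(405,440),(668,210)]: print('base d',r(onz(d,D(*c),16)))
for c in [(552,65),(170,97)]: print('base w',r(onz(w,W4(*c),16)))
for c in [(312,12),(573,98),(492,377),(244,293)]: print('stand',r(onz(w,W3(*c),45)))
for c in [(388,228),(468,178),(335,143),(418,82)]: print('boss',r(onz(w,W3(*c),86)))
for n,(a,b) in {'bossS/D':(S(721,42),D(124,393))}.items(): print(n,r(onz(s,a,86)),r(onz(d,b,86)))
```

```text
knobtop [ 566.  -256.5  100. ] [ 565.4 -255.8  100. ] [ 565.8 -256.3   99.6]
hubtop [ 536.9 -235.1   70. ] [ 536.9 -237.2   70. ] [ 536.7 -235.7   70.6]
socket [526.9 -58.2 105. ] [521.  -57.7 105. ] [523.7 -58.2 103. ]
socket w [523.  -53.9 105. ]
collar [508.1 -30.3 105. ]
collar [547.5 -40.2 105. ]
slot [510.2 -50.9 105. ]
slot [536.5 -56.6 105. ]
slot [525.6 -42.5 105. ]
slot [520.3 -66.  105. ]
disc [ 540.9 -238.9   62. ] [ 533.2 -231.3   62. ]
base s z0/16 [ 497.  -300.3   16. ] [ 483.1 -296.3    0. ]
base s z0/16 [ 593.7 -289.9   16. ] [ 581.4 -285.7    0. ]
base s z0/16 [565.7  17.9  16. ] [552.9  27.3   0. ]
base d [557.4  24.9  16. ]
base d [460.5  14.9  16. ]
base d [ 493.3 -297.7   16. ]
base w [565.8  23.5  16. ]
base w [468.4  15.4  16. ]
stand [534.6 202.3  45. ]
stand [601.3 182.3  45. ]
stand [580.7 114.1  45. ]
stand [514.3 135.5  45. ]
boss [555.7 142.8  86. ]
boss [574.3 153.4  86. ]
boss [543.9 160.8  86. ]
boss [563.  173.3  86. ]
bossS/D [561.4 154.9  86. ] [555.5 157.9  86. ]
```

drive_tool:
  moves:
    - {"claw":-1,"dx":-1,"dy":0,"dz":0,"yaw":0}
    - {"claw":-1,"dx":-1,"dy":0,"dz":0,"yaw":0}
    - {"claw":-1,"dx":-1,"dy":0,"dz":0,"yaw":0}
    - {"claw":-1,"dx":-1,"dy":0,"dz":0,"yaw":0}
    - {"claw":-1,"dx":-1,"dy":0,"dz":0,"yaw":0}
  grip_force: 25

```text
time_s: 0.78
ee_pos: [574.1, -107.4, 185.9]
ee_rot: [-179.9, 0.1, 90.0]
force: [0.6, 0.2, 0.5]
gripper_width: 91.5
```

drive_tool:
  moves:
    - {"claw":-1,"dx":-1,"dy":0,"dz":0,"yaw":0}
    - {"claw":-1,"dx":-1,"dy":0,"dz":0,"yaw":0}
    - {"claw":-1,"dx":-1,"dy":0,"dz":0,"yaw":0}
    - {"claw":-1,"dx":-1,"dy":0,"dz":0,"yaw":0}
    - {"claw":-1,"dx":0,"dy":0,"dz":0,"yaw":0}

```text
time_s: 1.4
ee_pos: [574.0, -195.1, 185.8]
ee_rot: [-179.9, 0.1, 89.9]
force: [-1.0, -0.1, -0.0]
gripper_width: 91.5
```

Run:
```python
from h import *
f=grab('wrist','w1'); st=telemetry.state(); print(st['ee_pos'],st['ee_rot'],st['force'])
for p in [(537,-236,62),(537,-236,70),(566,-256,100),(523.5,-56.5,105)]: print(p,proj(f,p))
```

```text
[ 573.93984547 -194.29286495  185.77120938] [-1.79873699e+02  3.65783467e-02  8.98957643e+01] [-0.60771038 -0.66478867 -1.20365391]
(537, -236, 62) [[245.47230009 233.45832795]]
(537, -236, 70) [[244.74623745 235.9525066 ]]
(566, -256, 100) [[269.55676992 263.69135336]]
(523.5, -56.5, 105) [[218.37021564  57.08515151]]
```

View pics/w1.png

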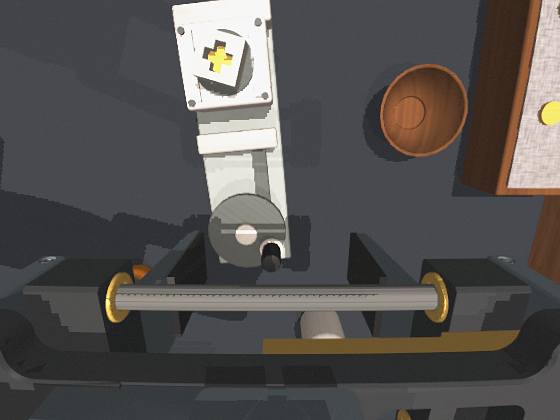

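Run:
```python
from h import *
c=load('w1')['color'][25:95,180:260]; cv2.imwrite('pics/c5.png',cv2.resize(c,None,fx=8,fy=8,interpolation=cv2.INTER_CUBIC))
```

```text
(no output)
```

View pics/c5.png

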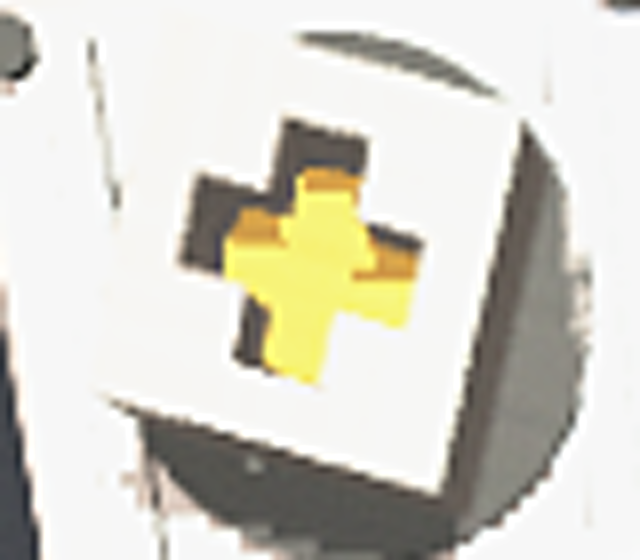

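drive_tool:
  moves:
    - {"claw":-1,"dx":-1,"dy":-0.2,"dz":0.5,"yaw":0}
    - {"claw":-1,"dx":-1,"dy":-0.2,"dz":0.5,"yaw":0}
    - {"claw":-1,"dx":-1,"dy":0,"dz":0.5,"yaw":0}
    - {"claw":-1,"dx":0,"dy":0,"dz":0.5,"yaw":0}
    - {"claw":-1,"dx":0,"dy":0,"dz":0,"yaw":0}

```text
time_s: 2.08
ee_pos: [564.4, -257.5, 141.7]
ee_rot: [-179.7, -0.1, 89.9]
force: [-0.8, -0.4, -0.2]
gripper_width: 91.2
```

Run:
```python
from h import *
w,w0=load('w1'),load('wrist0')
c=lambda u,v:((u+.5)/8-.5+180,(v+.5)/8-.5+25)
P=[onz(w,c(*p),105)[:2] for p in [(200,172),(178,265),(425,238),(405,325),(285,120),(368,138),(237,360),(318,385)]]
P=np.array(P); print(np.round(P,1))
m=[(P[i]+P[i+1])/2 for i in (0,2,4,6)]
print('centre',(m[0]+m[1])/2,(m[2]+m[3])/2, np.linalg.norm(m[0]-m[1]),np.linalg.norm(m[2]-m[3]))
for a,b in [(m[0],m[1]),(m[3],m[2])]: print(np.degrees(np.arctan2(*(b-a)[::-1])))
K_=[onz(w,c(*p),105)[:2] for p in [(525,115),(440,495),(105,398)]]
print(K_)
for i in (0,1):
  d=K_[i+1]-K_[i]; print(np.linalg.norm(d),np.degrees(np.arctan2(d[1],d[0])))
print((K_[0]+K_[2])/2)
```

```text
[[512.  -47.6]
 [509.  -56.8]
 [536.  -54.4]
 [533.5 -63.1]
 [521.4 -42.6]
 [530.3 -44.5]
 [514.9 -66.5]
 [523.7 -69.1]]
centre [522.64403994 -55.48117644] [522.58520193 -55.66918159] 25.1412205259513 25.149432133878307
-15.163602188674961
74.87996542194298
[array([547.20251074, -42.37454901]), array([536.68649577, -80.60337718]), array([500.08114778, -70.18439426])]
39.648831948524474 -105.38055284870228
38.059252575165516 164.11205290692988
[523.64182926 -56.27947163]
```

drive_tool:
  moves:
    - {"claw":-1,"dx":0.05,"dy":0.08,"dz":1,"yaw":0}
    - {"claw":-1,"dx":0,"dy":0,"dz":1,"yaw":0}
    - {"claw":-1,"dx":0,"dy":0,"dz":0.8,"yaw":0}
    - {"claw":-1,"dx":0,"dy":0,"dz":0.3,"yaw":0}
    - {"claw":-1,"dx":0,"dy":0,"dz":0,"yaw":0}

```text
time_s: 2.7
ee_pos: [567.8, -254.9, 79.4]
ee_rot: [-180.0, -0.0, 90.1]
force: [-0.6, 0.1, -0.3]
gripper_width: 91.1
```

Run:
```python
from h import *
grab('side','s1'); f=load('s1')
cv2.imwrite('pics/c6.png',cv2.resize(f['color'][100:250,190:390],None,fx=4,fy=4))
```

```text
(no output)
```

View pics/c6.png

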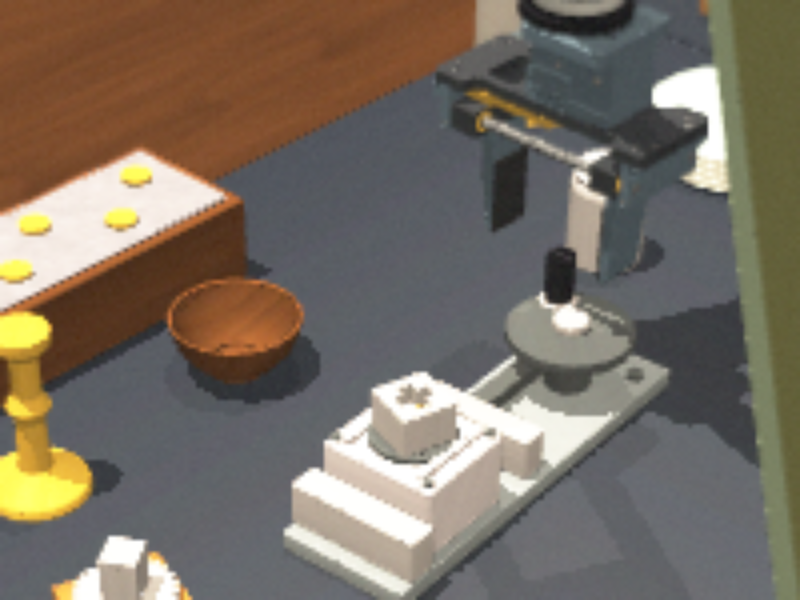

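Run:
```python
from h import *
f=load('s1')
print(telemetry.state()['ee_pos'])
for p in [(568,-255,79),(566,-256,100),(522,-255,79),(614,-255,79)]: u=proj(f,p)[0]; print(p,(u-[190,100])*4)
```

```text
[ 567.96921238 -254.97745086   79.71339831]
(568, -255, 79) [553.12870935 278.77929087]
(566, -256, 100) [558.01658062 254.1034805 ]
(522, -255, 79) [604.23329225 303.76419706]
(614, -255, 79) [503.80963786 254.64737768]
```

drive_tool:
  moves:
    - {"claw":-1,"dx":-0.05,"dy":-0.08,"dz":0.28,"yaw":0}
    - {"claw":0.6,"dx":0,"dy":0,"dz":0,"yaw":0}
    - {"claw":1,"dx":0,"dy":0,"dz":0,"yaw":0}
    - {"claw":1,"dx":0,"dy":0,"dz":0,"yaw":0}
    - {"claw":1,"dx":0,"dy":0,"dz":0,"yaw":0}
  grip_force: 25

```text
time_s: 3.38
ee_pos: [567.3, -256.7, 75.6]
ee_rot: [179.8, 0.1, 90.1]
force: [0.3, -0.2, 0.3]
gripper_width: 53.9
```

drive_tool:
  moves:
    - {"claw":1,"dx":0,"dy":0,"dz":0,"yaw":0}
    - {"claw":1,"dx":0,"dy":0,"dz":0,"yaw":0}
  grip_force: 25

```text
time_s: 3.62
ee_pos: [567.3, -256.7, 75.7]
ee_rot: [179.8, 0.1, 90.1]
force: [-0.1, -0.1, -0.4]
gripper_width: 34.3
```

Run:
```python
from h import *
grab('side','s2'); f=load('s2')
cv2.imwrite('pics/c7.png',cv2.resize(f['color'][100:250,190:390],None,fx=4,fy=4))
print(telemetry.state()['ee_pos'])
```

```text
[ 567.34843107 -256.68202134   75.70346686]
```

View pics/c7.png

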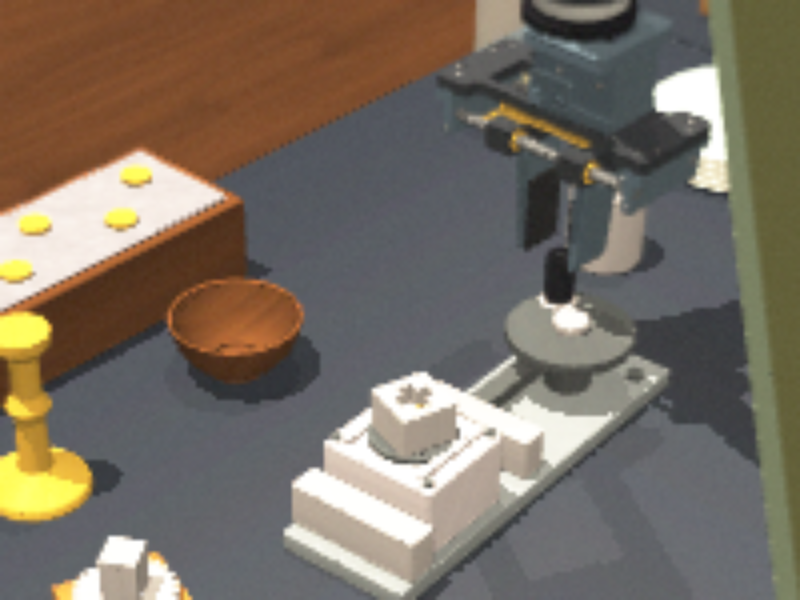

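Run:
```python
from h import *
f=grab('scene','sc2'); 
cv2.imwrite('pics/c8.png',cv2.resize(f['color'][180:300,130:290],None,fx=5,fy=5,interpolation=cv2.INTER_CUBIC))
p0=np.array(telemetry.state()['ee_pos'])
for n,c in (('sc2',(130,180,5)),('s2',(190,100,4))):
  for dx in (-17,17):
    for dy in (-16,16):
      u=proj(load(n),p0+[dx,dy,0])[0]; print(n,dx,dy,np.round((u-c[:2])*c[2]))
```

```text
sc2 -17 -16 [270. 421.]
sc2 -17 16 [335. 390.]
sc2 17 -16 [306. 469.]
sc2 17 16 [372. 437.]
s2 -17 -16 [588. 282.]
s2 -17 16 [559. 300.]
s2 17 -16 [551. 264.]
s2 17 16 [522. 282.]
```

View pics/c8.png

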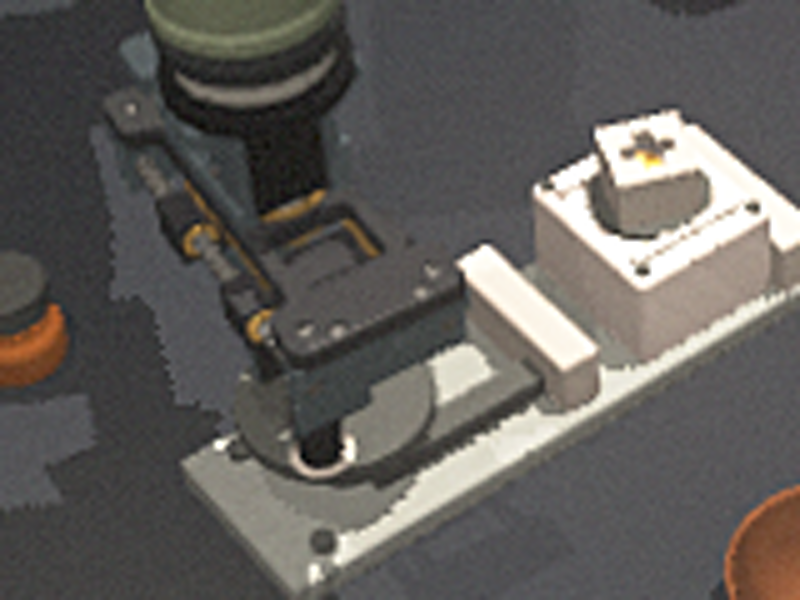

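Run:
```python
from h import *
f=load('wrist0'); p0=np.array([574.6,0,186.3])
for dz in (0,10,20,30):
  print(dz,[np.round(proj(f,p0+[sx*45.7,sy,dz])[0]) .tolist() for sx in (-1,1) for sy in (-16,16)])
cv2.imwrite('pics/c9.png',cv2.resize(f['color'][215:345,100:440],None,fx=2.3,fy=2.3))
f=load('s2');p0=np.array([567.35,-256.7,75.7])
for dz in (0,10,20,30):
  print(dz,[np.round((proj(f,p0+[sx*17,sy,dz])[0]-[190,100])*4) .tolist() for sx in (-1,1) for sy in (-16,16)])
f=load('sc2')
for dz in (0,10,20,30):
  print(dz,[np.round((proj(f,p0+[30,sy,dz])[0]-[130,180])*5) .tolist() for sx in (1,) for sy in (-16,16)])
```

```text
0 [[215.0, 262.0], [213.0, 221.0], [338.0, 262.0], [341.0, 221.0]]
10 [[213.0, 268.0], [210.0, 225.0], [341.0, 268.0], [344.0, 225.0]]
20 [[209.0, 275.0], [206.0, 230.0], [344.0, 275.0], [348.0, 230.0]]
30 [[206.0, 282.0], [202.0, 236.0], [348.0, 282.0], [351.0, 236.0]]
0 [[588.0, 282.0], [559.0, 300.0], [551.0, 264.0], [522.0, 282.0]]
10 [[589.0, 270.0], [560.0, 288.0], [552.0, 253.0], [523.0, 270.0]]
20 [[590.0, 258.0], [561.0, 276.0], [553.0, 241.0], [524.0, 258.0]]
30 [[591.0, 246.0], [562.0, 264.0], [554.0, 229.0], [524.0, 246.0]]
0 [[320.0, 489.0], [386.0, 456.0]]
10 [[318.0, 473.0], [384.0, 441.0]]
20 [[315.0, 458.0], [381.0, 425.0]]
30 [[312.0, 442.0], [379.0, 410.0]]
```

View pics/c9.png

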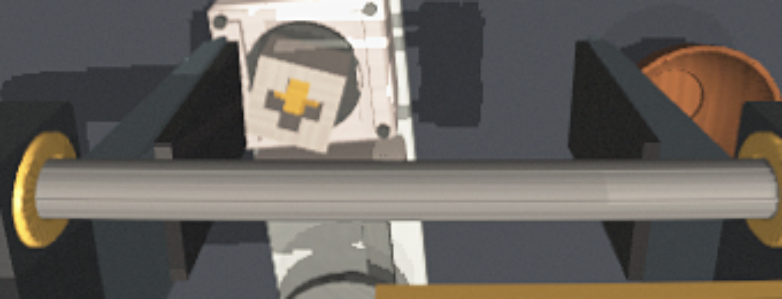

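drive_tool:
  moves:
    - {"claw":0.15,"dx":0,"dy":-0.05,"dz":0.2,"yaw":0}
    - {"claw":0.15,"dx":0,"dy":0,"dz":0.15,"yaw":0}
    - {"claw":0.15,"dx":0,"dy":0,"dz":0.1,"yaw":0}

```text
time_s: 4.1
ee_pos: [566.2, -256.7, 66.0]
ee_rot: [179.8, 0.1, 90.1]
force: [-0.1, -0.5, -0.4]
gripper_width: 38.9
```

drive_tool:
  moves:
    - {"claw":0.15,"dx":0,"dy":0,"dz":0.2,"yaw":0}
    - {"claw":0.15,"dx":0,"dy":0,"dz":0.15,"yaw":0}
    - {"claw":0.15,"dx":0,"dy":0,"dz":0.05,"yaw":0}

```text
time_s: 4.47
ee_pos: [566.1, -256.6, 57.1]
ee_rot: [179.9, 0.1, 90.1]
force: [-0.1, -0.3, -0.6]
gripper_width: 38.8
```

Run:
```python
from h import *
f=grab('scene','sc3'); g=grab('side','s3')
a=cv2.resize(f['color'][190:300,150:250],None,fx=4,fy=4,interpolation=cv2.INTER_CUBIC)
b=cv2.resize(g['color'][120:230,280:380],None,fx=4,fy=4,interpolation=cv2.INTER_CUBIC)
cv2.imwrite('pics/c10.png',np.hstack([a,b]))
```

```text
(no output)
```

View pics/c10.png

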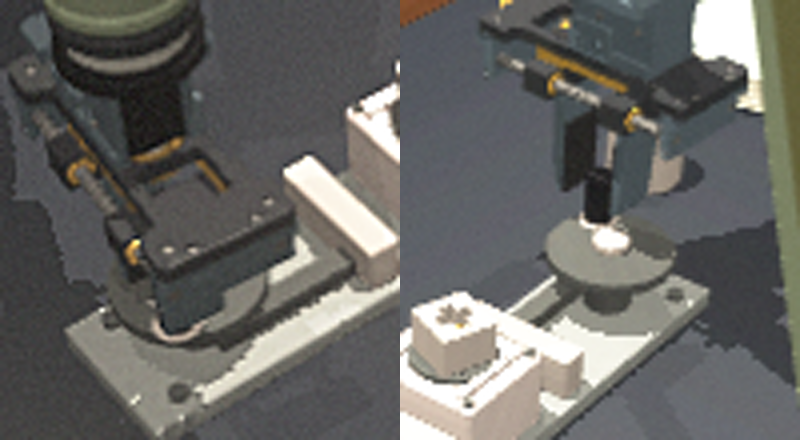

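drive_tool:
  moves:
    - {"claw":1,"dx":0,"dy":0,"dz":0,"yaw":0}
    - {"claw":1,"dx":0,"dy":0,"dz":0,"yaw":0}
    - {"claw":1,"dx":0,"dy":0,"dz":0,"yaw":0}
    - {"claw":1,"dx":0,"dy":0,"dz":0,"yaw":0}
  grip_force: 30

```text
time_s: 5.08
ee_pos: [567.0, -256.8, 57.6]
ee_rot: [179.8, 0.1, 90.1]
force: [-0.0, 1.0, 0.1]
gripper_width: 20.5
```

drive_tool:
  moves:
    - {"claw":1,"dx":-0.51,"dy":-0.55,"dz":0,"yaw":0}
    - {"claw":1,"dx":-0.24,"dy":-0.7,"dz":0,"yaw":0}
    - {"claw":1,"dx":0.07,"dy":-0.75,"dz":0,"yaw":0}

```text
time_s: 5.45
ee_pos: [532.4, -270.6, 57.6]
ee_rot: [179.1, 0.1, 90.0]
force: [4.5, -1.4, -3.7]
gripper_width: 20.7
```

drive_tool:
  moves:
    - {"claw":1,"dx":0.2,"dy":-0.72,"dz":0,"yaw":0}
    - {"claw":1,"dx":0.52,"dy":-0.54,"dz":0,"yaw":0}
    - {"claw":1,"dx":0.69,"dy":-0.29,"dz":0,"yaw":0}
    - {"claw":1,"dx":0.75,"dy":0.03,"dz":0,"yaw":0}

```text
time_s: 5.95
ee_pos: [502.9, -232.0, 57.5]
ee_rot: [178.7, 0.6, 90.0]
force: [-2.0, -5.0, 0.9]
gripper_width: 20.9
```

drive_tool:
  moves:
    - {"claw":1,"dx":0.72,"dy":0.16,"dz":0,"yaw":0}
    - {"claw":1,"dx":0.55,"dy":0.52,"dz":0,"yaw":0}
    - {"claw":1,"dx":0.29,"dy":0.68,"dz":0,"yaw":0}

```text
time_s: 6.32
ee_pos: [524.3, -202.5, 57.4]
ee_rot: [179.3, 0.9, 90.2]
force: [-6.3, 0.1, 4.3]
gripper_width: 20.9
```

Run:
```python
from h import *
f=grab('scene','sc4')
cv2.imwrite('pics/c11.png',cv2.resize(f['color'][180:300,150:310],None,fx=5,fy=5,interpolation=cv2.INTER_CUBIC))
```

```text
(no output)
```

View pics/c11.png

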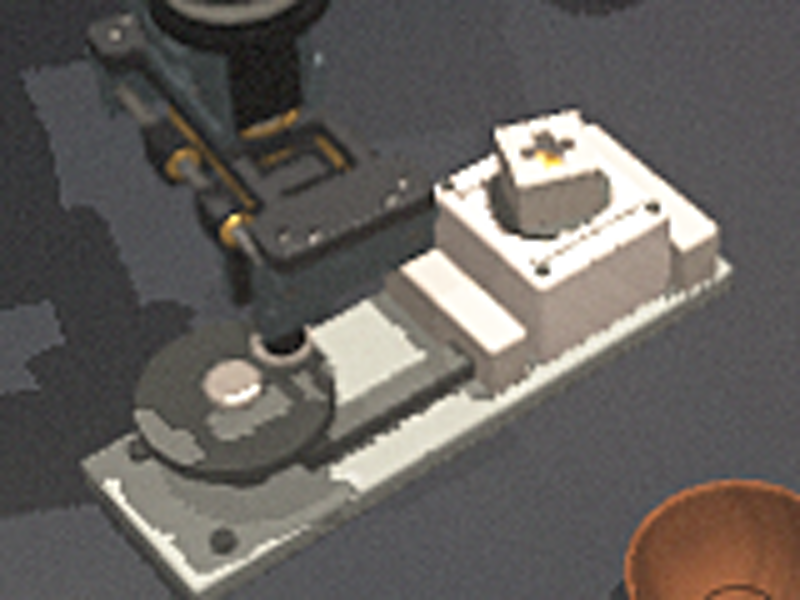

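drive_tool:
  moves:
    - {"claw":1,"dx":0.12,"dy":0.48,"dz":0,"yaw":0}
    - {"claw":1,"dx":-0.03,"dy":0.5,"dz":0,"yaw":0}

```text
time_s: 6.62
ee_pos: [542.6, -199.8, 57.4]
ee_rot: [179.6, 0.8, 90.2]
force: [-4.2, 0.4, 2.8]
gripper_width: 20.3
```

drive_tool:
  moves:
    - {"claw":1,"dx":-0.16,"dy":0.48,"dz":0,"yaw":0}
    - {"claw":1,"dx":-0.27,"dy":0.42,"dz":0,"yaw":0}

```text
time_s: 6.88
ee_pos: [560.1, -206.8, 57.5]
ee_rot: [179.8, 0.6, 90.2]
force: [-5.4, 1.9, 2.3]
gripper_width: 21.0
```

drive_tool:
  moves:
    - {"claw":1,"dx":-0.36,"dy":0.26,"dz":0,"yaw":0}
    - {"claw":1,"dx":-0.38,"dy":0.2,"dz":0,"yaw":0}

```text
time_s: 7.12
ee_pos: [571.2, -220.6, 57.5]
ee_rot: [179.7, 0.4, 90.1]
force: [-3.8, 2.8, 2.1]
gripper_width: 21.1
```

Run:
```python
from h import *
f=grab('scene','sc5')
cv2.imwrite('pics/c11b.png',cv2.resize(f['color'][180:300,150:310],None,fx=5,fy=5,interpolation=cv2.INTER_CUBIC))
```

```text
(no output)
```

View pics/c11b.png

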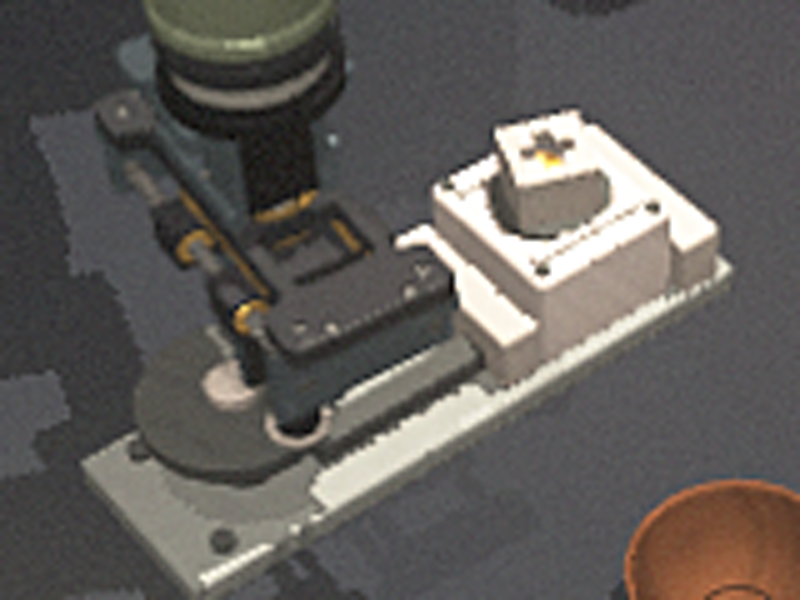

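drive_tool:
  moves:
    - {"claw":1,"dx":-0.38,"dy":0.1,"dz":0,"yaw":0}
    - {"claw":1,"dx":-0.38,"dy":0.03,"dz":0,"yaw":0}

```text
time_s: 7.42
ee_pos: [573.7, -230.1, 57.4]
ee_rot: [179.8, -0.4, 89.9]
force: [-1.2, 32.3, 10.8]
gripper_width: 20.5
```

drive_tool:
  moves:
    - {"claw":1,"dx":0,"dy":0,"dz":0,"yaw":0}

```text
time_s: 7.55
ee_pos: [573.7, -228.6, 57.5]
ee_rot: [179.8, -0.6, 89.9]
force: [-1.5, -2.4, 1.6]
gripper_width: 20.7
```

Run:
```python
from h import *
f=grab('scene','sc6')
cv2.imwrite('pics/c12.png',cv2.resize(f['color'][180:300,150:310],None,fx=5,fy=5,interpolation=cv2.INTER_CUBIC))
```

```text
(no output)
```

View pics/c12.png

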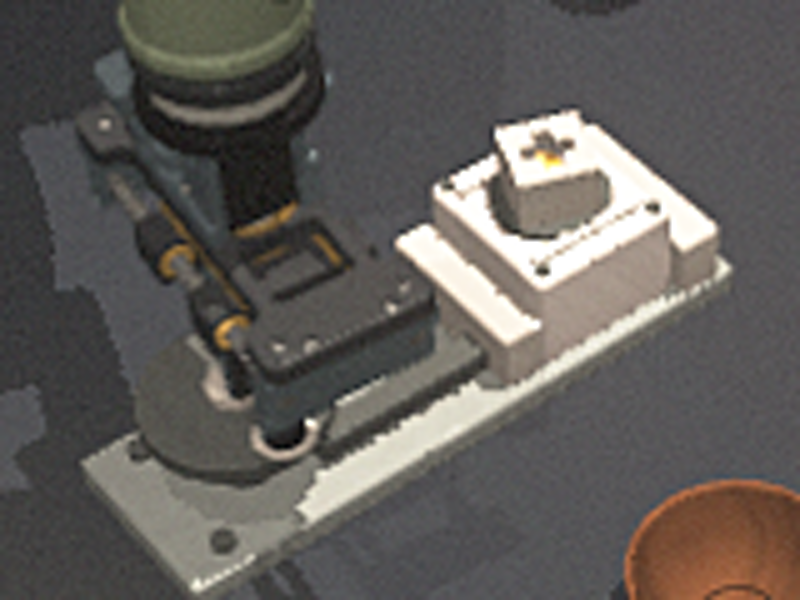

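drive_tool:
  moves:
    - {"claw":1,"dx":-0.25,"dy":0,"dz":0,"yaw":0}
    - {"claw":1,"dx":-0.25,"dy":0,"dz":0,"yaw":0}
    - {"claw":1,"dx":-0.2,"dy":0,"dz":0,"yaw":0}

```text
time_s: 7.98
ee_pos: [573.7, -228.4, 57.5]
ee_rot: [179.9, -2.2, 89.5]
force: [-1.5, 14.7, 3.8]
gripper_width: 21.0
```

drive_tool:
  moves:
    - {"claw":-1,"dx":-0.12,"dy":0,"dz":0,"yaw":0}
    - {"claw":-1,"dx":0,"dy":0,"dz":0,"yaw":0}
    - {"claw":-1,"dx":0,"dy":0,"dz":-0.2,"yaw":0}
    - {"claw":-1,"dx":0,"dy":0,"dz":-1,"yaw":0}
    - {"claw":-1,"dx":0,"dy":0,"dz":-1,"yaw":0}

```text
time_s: 8.6
ee_pos: [575.5, -237.4, 101.9]
ee_rot: [179.7, -1.7, 89.5]
force: [0.2, -1.4, 0.5]
gripper_width: 68.3
```

drive_tool:
  moves:
    - {"claw":-1,"dx":0,"dy":0,"dz":-1,"yaw":0}
    - {"claw":-1,"dx":0.5,"dy":0,"dz":-1,"yaw":0}
    - {"claw":-1,"dx":1,"dy":0,"dz":-1,"yaw":0}
    - {"claw":-1,"dx":1,"dy":0,"dz":-0.5,"yaw":0}
    - {"claw":-1,"dx":0,"dy":0,"dz":0,"yaw":0}

```text
time_s: 9.22
ee_pos: [577.5, -192.7, 178.5]
ee_rot: [179.2, -1.3, 89.3]
force: [-0.1, 0.5, 0.2]
gripper_width: 91.2
```

Run:
```python
from h import *
f=grab('wrist','w2'); st=telemetry.state(); print(st['ee_pos'],st['ee_rot'],st['force'])
g=grab('side','s4'); cv2.imwrite('pics/c13.png',cv2.resize(g['color'][160:250,240:370],None,fx=6,fy=6,interpolation=cv2.INTER_CUBIC))
```

```text
[ 577.25221217 -193.27825522  177.93468892] [179.25311722  -1.33774118  89.28931445] [ 0.04449735 -0.67690233  0.64164469]
```

View pics/w2.png

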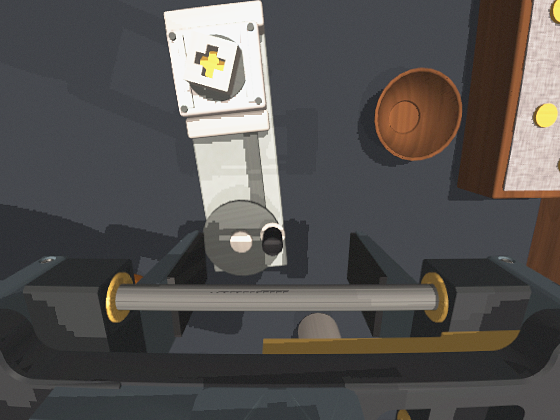

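View pics/c13.png

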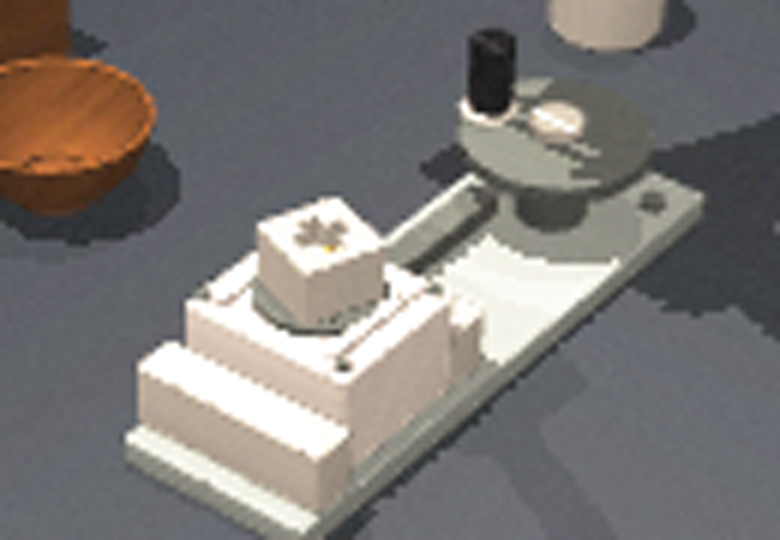

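Run:
```python
from h import *
g=load('s4'); w=load('w2')
k=onz(g,((493+.5)/6-.5+240,(37+.5)/6-.5+160),100); h=onz(g,((558.5)/6-.5+240,(116+.5)/6-.5+160),70)
print(k,h,np.degrees(np.arctan2(k[1]-h[1],k[0]-h[0])))
print([proj(w,p)[0] for p in [(573,-229,100),(537,-236,70),(522.8,-55.8,105)]])
c=w['color'][20:150,150:290]; cv2.imwrite('pics/c14.png',cv2.resize(c,None,fx=5,fy=5,interpolation=cv2.INTER_CUBIC)[:600])
```

```text
[ 574.19052749 -232.09371213  100.        ] [ 537.64129811 -237.96416783   70.        ] 9.124785666633649
[array([271.62234257, 247.22683375]), array([239.71437261, 243.41068545]), array([209.62495943,  61.10253452])]
```

View pics/c14.png

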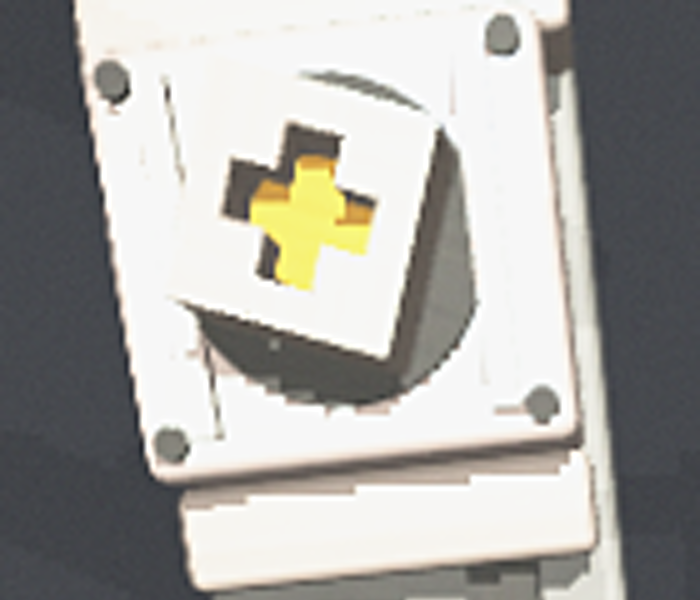

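drive_tool:
  moves:
    - {"claw":-1,"dx":1,"dy":-0.1,"dz":0,"yaw":0}
    - {"claw":-1,"dx":1,"dy":-0.1,"dz":0,"yaw":0}
    - {"claw":-1,"dx":1,"dy":-0.1,"dz":0,"yaw":0}
    - {"claw":-1,"dx":1,"dy":-0.1,"dz":0,"yaw":0}
    - {"claw":-1,"dx":1,"dy":-0.1,"dz":0,"yaw":0}

```text
time_s: 9.95
ee_pos: [566.5, -87.5, 177.2]
ee_rot: [179.6, -1.5, 89.1]
force: [0.4, 0.1, 0.1]
gripper_width: 90.9
```

drive_tool:
  moves:
    - {"claw":-1,"dx":1,"dy":-0.1,"dz":0,"yaw":0}
    - {"claw":-1,"dx":1,"dy":-0.1,"dz":0,"yaw":0}
    - {"claw":-1,"dx":1,"dy":-0.1,"dz":0,"yaw":0}
    - {"claw":-1,"dx":1,"dy":-0.1,"dz":0,"yaw":0}
    - {"claw":-1,"dx":1,"dy":0,"dz":0,"yaw":0}

```text
time_s: 10.58
ee_pos: [559.0, 20.5, 180.5]
ee_rot: [179.5, -1.5, 89.2]
force: [-0.0, 0.5, -0.3]
gripper_width: 91.1
```

drive_tool:
  moves:
    - {"claw":-1,"dx":1,"dy":0,"dz":0,"yaw":0}
    - {"claw":-1,"dx":1,"dy":0,"dz":0,"yaw":0}
    - {"claw":-1,"dx":1,"dy":0,"dz":0,"yaw":0}
    - {"claw":-1,"dx":0.5,"dy":0,"dz":0,"yaw":0}
    - {"claw":-1,"dx":0,"dy":0,"dz":0,"yaw":0}

```text
time_s: 11.2
ee_pos: [558.8, 97.4, 182.9]
ee_rot: [179.4, -1.5, 89.4]
force: [0.2, 0.0, 0.4]
gripper_width: 90.8
```

Run:
```python
from h import *
f=grab('wrist','w3'); st=telemetry.state(); print(st['ee_pos'],st['ee_rot'],st['qpos'])
print(proj(f,[(559,157.5,86)]))
```

```text
[558.75900298  96.96536967 182.85349043] [179.43714396  -1.45674572  89.39279748] [ 7.81393327 17.2967848  91.75777107  1.44406587 70.18092756  7.9477206 ]
[[275.36997864 149.71801043]]
```

View pics/w3.png

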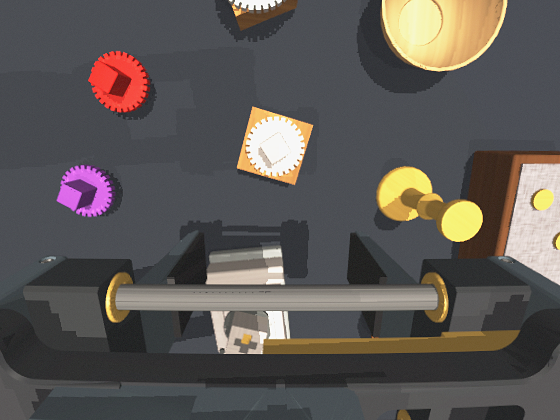

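Run:
```python
from h import *
c=load('w3')['color'][100:190,230:320]; cv2.imwrite('pics/c15.png',cv2.resize(np.clip((c.astype(float)-120)*1.9,0,255).astype(np.uint8),None,fx=6.5,fy=6.5,interpolation=cv2.INTER_CUBIC))
```

```text
(no output)
```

View pics/c15.png

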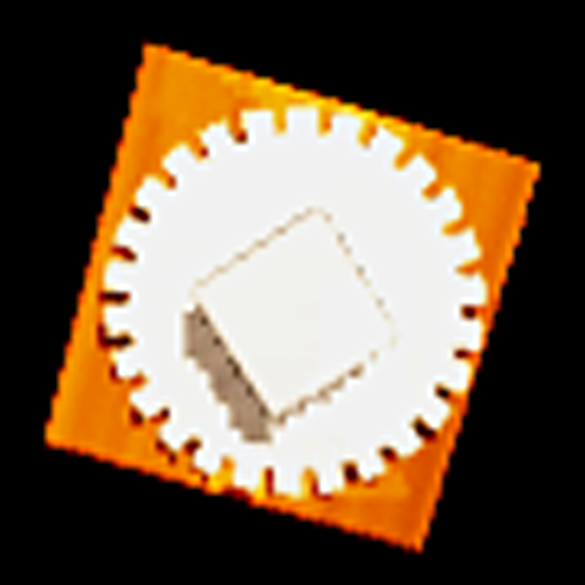

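Run:
```python
from h import *
w=load('w3')
c=lambda u,v:((u+.5)/6.5-.5+230,(v+.5)/6.5-.5+100)
P=np.array([onz(w,c(*p),86)[:2] for p in [(318,208),(195,290),(272,418),(394,336)]])
print(P,P.mean(0))
for i in range(4):
  d=P[(i+1)%4]-P[i]; print(np.linalg.norm(d),np.degrees(np.arctan2(d[1],d[0]))%90)
print(onz(w,c(297,301),54), onz(w,c(296,298),45)) 
# candlestick top
print(onz(w,(461,220),130))
```

```text
[[562.26552435 174.96038599]
 [543.4399495  163.05557253]
 [554.87215732 143.53861519]
 [573.741878   155.82546633]] [558.57987729 159.34501001]
22.273905175653187 32.308216800032426
22.618731156451616 30.359967014402763
22.51739481780143 33.069806060135846
22.312593830161052 30.953631748723268
[559.09891612 159.89958388  54.        ] [558.97522429 160.03557526  45.        ]
[729.06879248  95.41544793 130.        ]
```

drive_tool:
  moves:
    - {"claw":-1,"dx":1,"dy":0,"dz":0.5,"yaw":0}
    - {"claw":-1,"dx":1,"dy":0,"dz":0.5,"yaw":0}
    - {"claw":-1,"dx":0.9,"dy":0,"dz":0.5,"yaw":0}
    - {"claw":-1,"dx":0,"dy":0,"dz":0,"yaw":-0.94}
    - {"claw":-1,"dx":0,"dy":0,"dz":0,"yaw":-0.94}

```text
time_s: 11.88
ee_pos: [558.9, 161.0, 149.9]
ee_rot: [179.2, -1.3, 106.0]
force: [-0.5, -0.4, -0.5]
gripper_width: 91.2
```

drive_tool:
  moves:
    - {"claw":-1,"dx":0,"dy":0,"dz":0,"yaw":-0.94}
    - {"claw":-1,"dx":0,"dy":0,"dz":0,"yaw":-0.8}
    - {"claw":-1,"dx":0,"dy":0,"dz":0,"yaw":0}

```text
time_s: 12.25
ee_pos: [557.9, 164.2, 147.2]
ee_rot: [179.1, -1.1, 121.5]
force: [0.8, -0.2, -0.4]
gripper_width: 91.0
```

```bash
cat > to.py <<'E'
from h import *
import sys
from scipy.spatial.transform import Rotation as Ro
st=telemetry.state(); p=st['ee_pos']; R=Ro.from_euler('xyz',st['ee_rot'],degrees=True).as_matrix()
t=np.array([float(x) for x in sys.argv[1:4]]); print('ee',np.round(p,1),np.round(st['ee_rot'],1),'F',np.round(st['force'],1),'T',np.round(st['torque'],2),'units',np.round(R.T@(t-p)/20,2))
if len(sys.argv)>4:
    a=float(sys.argv[4]); print('yaw units', round(-(((a+90-st['ee_rot'][2])+180)%360-180)/8.594,2))
E
python3 to.py 558.8 158.3 140 31.7
```

```text
ee [557.9 164.2 147.2] [179.1  -1.1 121.5] F [ 0.8 -0.2 -0.4] T [-0.02  0.03 -0.06] units [-0.28 -0.12  0.35]
yaw units -0.02
```

drive_tool:
  moves:
    - {"claw":-1,"dx":-0.28,"dy":-0.12,"dz":1,"yaw":0}
    - {"claw":-1,"dx":0,"dy":0,"dz":1,"yaw":0}
    - {"claw":-1,"dx":0,"dy":0,"dz":1,"yaw":0}
    - {"claw":-1,"dx":0,"dy":0,"dz":0.6,"yaw":0}
    - {"claw":-1,"dx":0,"dy":0,"dz":0,"yaw":0}

```text
time_s: 12.88
ee_pos: [559.1, 162.7, 71.7]
ee_rot: [179.1, -1.1, 121.1]
force: [-0.6, 0.2, 0.1]
gripper_width: 91.0
```

```bash
python3 to.py 558.8 158.3 42 31.7
python3 - <<'E'
from h import *
f=grab('scene','sc7'); g=grab('side','s7')
a=cv2.resize(f['color'][120:240,280:400],None,fx=3.3,fy=3.3,interpolation=cv2.INTER_CUBIC)
b=cv2.resize(g['color'][170:290,160:280],None,fx=3.3,fy=3.3,interpolation=cv2.INTER_CUBIC)
cv2.imwrite('pics/c16.png',np.hstack([a,b]))
E
```

```text
ee [559.1 162.7  71.7] [179.1  -1.1 121.1] F [-0.6  0.2  0.1] T [0.05 0.03 0.08] units [-0.21 -0.15  1.48]
yaw units -0.07
```

View pics/c16.png

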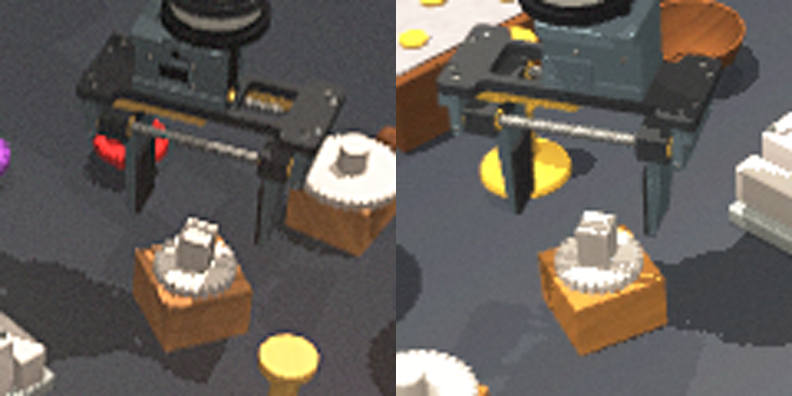

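Run:
```python
from h import *
print(onz(load('scene0'),(385,171),54), onz(load('side0'),(166,292),54))
g=load('s7');p=np.array([559.1,162.7,71.7])
n=np.array([np.cos(np.radians(31.1)),np.sin(np.radians(31.1)),0]);t=np.array([-n[1],n[0],0])
for dz in (18,22): print([np.round((proj(g,p+n*a+t*b+[0,0,dz])[0]-[160,170])*3.3).tolist() for a in (-45.5,45.5) for b in (-16,16)])
```

```text
[541.94811374 330.71043314  54.        ] [533.50367109 336.13127711  54.        ]
[[259.0, 216.0], [246.0, 245.0], [138.0, 198.0], [123.0, 226.0]]
[[259.0, 212.0], [246.0, 240.0], [138.0, 194.0], [123.0, 222.0]]
```

drive_tool:
  moves:
    - {"claw":-1,"dx":-0.2,"dy":-0.15,"dz":0.3,"yaw":-0.07}
    - {"claw":-1,"dx":0,"dy":0,"dz":0.5,"yaw":0}
    - {"claw":-1,"dx":0,"dy":0,"dz":0.4,"yaw":0}
    - {"claw":-1,"dx":0,"dy":0,"dz":0.1,"yaw":0}

```text
time_s: 13.48
ee_pos: [560.8, 158.3, 46.7]
ee_rot: [178.8, -1.0, 121.7]
force: [-0.7, -0.2, -0.2]
gripper_width: 91.2
```

```bash
python3 to.py 558.8 158.3 38 31.7
python3 - <<'E'
from h import *
f=grab('scene','sc8'); g=grab('side','s8')
a=cv2.resize(f['color'][120:240,280:400],None,fx=3.3,fy=3.3,interpolation=cv2.INTER_CUBIC)
b=cv2.resize(g['color'][170:290,160:280],None,fx=3.3,fy=3.3,interpolation=cv2.INTER_CUBIC)
cv2.imwrite('pics/c17.png',np.hstack([a,b]))
E
```

```text
ee [560.8 158.3  46.7] [178.8  -1.  121.7] F [-0.7 -0.2 -0.2] T [ 0.02 -0.02 -0.  ] units [ 0.05 -0.09  0.43]
yaw units -0.0
```

View pics/c17.png

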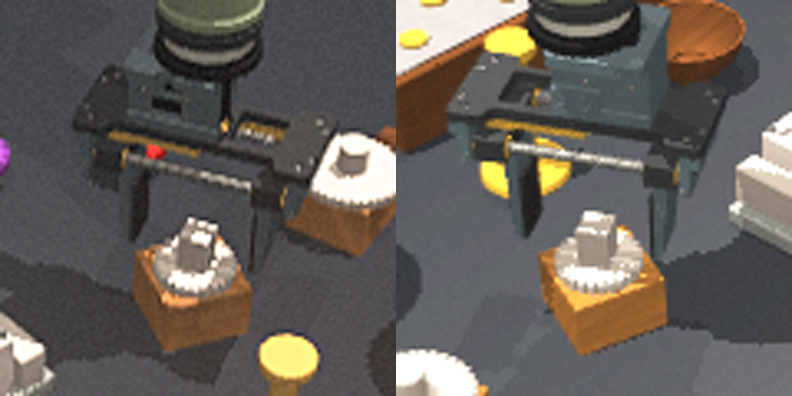

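drive_tool:
  moves:
    - {"claw":-1,"dx":0.05,"dy":-0.09,"dz":0.4,"yaw":0}
    - {"claw":0.3,"dx":0,"dy":0,"dz":0,"yaw":0}
    - {"claw":1,"dx":0,"dy":0,"dz":0,"yaw":0}
    - {"claw":1,"dx":0,"dy":0,"dz":0,"yaw":0}
    - {"claw":1,"dx":0,"dy":0,"dz":0,"yaw":0}
  grip_force: 30

```text
time_s: 14.2
ee_pos: [559.4, 158.7, 39.1]
ee_rot: [178.7, -1.0, 121.7]
force: [0.0, 0.0, -0.2]
gripper_width: 54.3
```

drive_tool:
  moves:
    - {"claw":1,"dx":0,"dy":0,"dz":0,"yaw":0}
    - {"claw":1,"dx":0,"dy":0,"dz":0,"yaw":0}
    - {"claw":1,"dx":0,"dy":0,"dz":0,"yaw":0}
  grip_force: 30

```text
time_s: 14.58
ee_pos: [559.5, 158.7, 39.3]
ee_rot: [178.6, -1.0, 121.7]
force: [-0.6, -0.4, 1.8]
gripper_width: 24.2
```

```bash
python3 to.py 558.8 158.3 38 31.7
python3 - <<'E'
from h import *
f=grab('scene','sc9'); g=grab('side','s9')
a=cv2.resize(f['color'][120:240,280:400],None,fx=3.3,fy=3.3,interpolation=cv2.INTER_CUBIC)
b=cv2.resize(g['color'][170:290,160:280],None,fx=3.3,fy=3.3,interpolation=cv2.INTER_CUBIC)
cv2.imwrite('pics/c18.png',np.hstack([a,b]))
E
```

```text
ee [559.5 158.7  39.3] [178.6  -1.  121.7] F [-0.6 -0.4  1.8] T [-0.19  0.23 -0.03] units [-0.   -0.04  0.07]
yaw units 0.0
```

View pics/c18.png

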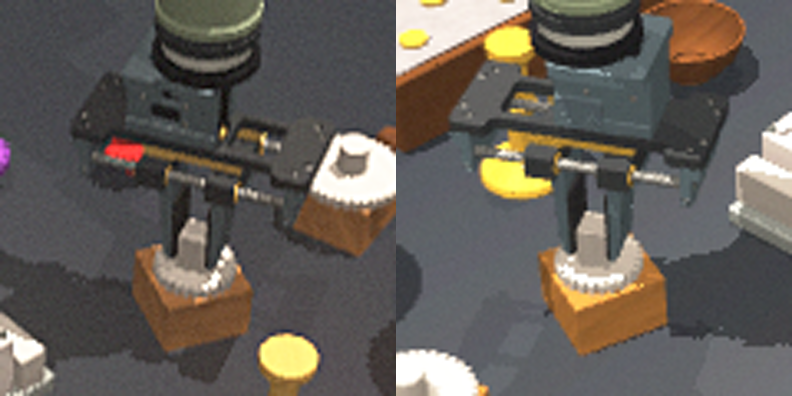

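drive_tool:
  moves:
    - {"claw":1,"dx":0,"dy":0,"dz":0,"yaw":0}
    - {"claw":1,"dx":0,"dy":0,"dz":-0.3,"yaw":0}
    - {"claw":1,"dx":0,"dy":0,"dz":-0.8,"yaw":0}
    - {"claw":1,"dx":0,"dy":0,"dz":-1,"yaw":0}
    - {"claw":1,"dx":0,"dy":0,"dz":-1,"yaw":0}
  grip_force: 45

```text
time_s: 15.3
ee_pos: [557.1, 156.6, 102.8]
ee_rot: [178.9, -1.0, 121.7]
force: [0.2, -0.1, -2.0]
gripper_width: 23.7
```

drive_tool:
  moves:
    - {"claw":1,"dx":0,"dy":0,"dz":-1,"yaw":0}
    - {"claw":1,"dx":0,"dy":0,"dz":-1,"yaw":0}
    - {"claw":1,"dx":0,"dy":0,"dz":-0.8,"yaw":0}
    - {"claw":1,"dx":0,"dy":0,"dz":0,"yaw":0}

```text
time_s: 15.8
ee_pos: [558.0, 155.3, 166.3]
ee_rot: [178.5, -0.9, 121.7]
force: [-0.4, 0.2, -2.5]
gripper_width: 24.0
```

```bash
python3 to.py 522.8 -55.8 150 -15.2
python3 - <<'E'
from h import *
f=grab('scene','sc10'); g=grab('side','s10')
a=cv2.resize(f['color'][80:240,260:400],None,fx=2.8,fy=2.8,interpolation=cv2.INTER_CUBIC)
b=cv2.resize(g['color'][130:290,150:290],None,fx=2.8,fy=2.8,interpolation=cv2.INTER_CUBIC)
cv2.imwrite('pics/c19.png',np.hstack([a,b]))
E
```

```text
ee [558.  155.3 166.3] [178.5  -0.9 121.7] F [-0.4  0.2 -2.5] T [-0.02  0.03 -0.01] units [-8.07 -7.06  0.5 ]
yaw units 5.46
```

View pics/c19.png

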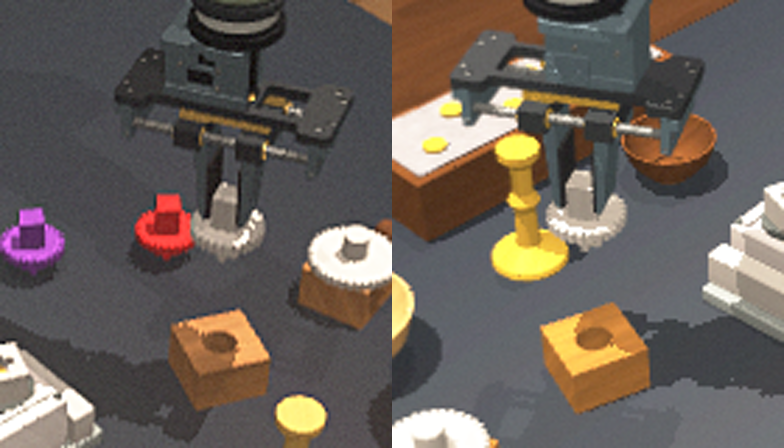

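drive_tool:
  moves:
    - {"claw":1,"dx":0,"dy":0,"dz":0,"yaw":0.9}
    - {"claw":1,"dx":0,"dy":0,"dz":0,"yaw":0.9}
    - {"claw":1,"dx":0,"dy":0,"dz":0,"yaw":0.9}
    - {"claw":1,"dx":0,"dy":0,"dz":0,"yaw":0.9}
    - {"claw":1,"dx":0,"dy":0,"dz":0,"yaw":0.9}

```text
time_s: 16.52
ee_pos: [553.2, 154.2, 159.0]
ee_rot: [-179.8, -1.3, 81.8]
force: [-0.2, 0.1, -1.6]
gripper_width: 23.4
```

drive_tool:
  moves:
    - {"claw":1,"dx":0,"dy":0,"dz":0,"yaw":0.8}
    - {"claw":1,"dx":0,"dy":0,"dz":0,"yaw":0}

```text
time_s: 16.77
ee_pos: [551.8, 153.9, 156.8]
ee_rot: [-179.4, -1.2, 74.7]
force: [0.6, -0.7, -1.6]
gripper_width: 23.8
```

```bash
python3 to.py 522.8 -55.8 150 -15.2
```

```text
ee [551.8 153.9 156.8] [-179.4   -1.2   74.7] F [ 0.6 -0.7 -1.6] T [-0.07  0.09 -0.  ] units [-10.5    1.37   0.11]
yaw units -0.01
```

drive_tool:
  moves:
    - {"claw":1,"dx":-1,"dy":0.13,"dz":-0.06,"yaw":0}
    - {"claw":1,"dx":-1,"dy":0.13,"dz":-0.06,"yaw":0}
    - {"claw":1,"dx":-1,"dy":0.13,"dz":-0.06,"yaw":0}
    - {"claw":1,"dx":-1,"dy":0.13,"dz":-0.06,"yaw":0}
    - {"claw":1,"dx":-1,"dy":0.13,"dz":-0.06,"yaw":0}

```text
time_s: 17.4
ee_pos: [535.6, 47.4, 158.9]
ee_rot: [-179.2, -0.9, 75.3]
force: [0.2, -0.2, -1.5]
gripper_width: 23.8
```

drive_tool:
  moves:
    - {"claw":1,"dx":-1,"dy":0.13,"dz":-0.06,"yaw":0}
    - {"claw":1,"dx":-1,"dy":0.13,"dz":-0.06,"yaw":0}
    - {"claw":1,"dx":-1,"dy":0.13,"dz":-0.06,"yaw":0}
    - {"claw":1,"dx":-0.6,"dy":0.13,"dz":-0.06,"yaw":0}
    - {"claw":1,"dx":0,"dy":0,"dz":0,"yaw":0}

```text
time_s: 18.02
ee_pos: [524.1, -32.9, 162.0]
ee_rot: [-179.1, -0.8, 75.4]
force: [-0.8, -0.3, -2.4]
gripper_width: 23.9
```

```bash
python3 to.py 522.8 -55.8 150 -15.2
```

```text
ee [524.1 -32.9 162. ] [-179.1   -0.8   75.4] F [-0.8 -0.3 -2.4] T [-0.02  0.04 -0.05] units [-1.13  0.24  0.58]
yaw units 0.07
```

drive_tool:
  moves:
    - {"claw":1,"dx":-0.6,"dy":0.15,"dz":0.3,"yaw":0.07}
    - {"claw":1,"dx":-0.5,"dy":0.1,"dz":0.4,"yaw":0}
    - {"claw":1,"dx":0,"dy":0,"dz":0,"yaw":0}

```text
time_s: 18.4
ee_pos: [522.7, -55.9, 146.1]
ee_rot: [-179.0, -0.8, 74.8]
force: [-0.6, 0.3, -1.9]
gripper_width: 23.8
```

```bash
python3 to.py 522.8 -55.8 140 -15.2
python3 - <<'E'
from h import *
f=grab('scene','sc11'); g=grab('side','s11'); grab('wrist','w11')
a=cv2.resize(f['color'][150:260,210:310],None,fx=4,fy=4,interpolation=cv2.INTER_CUBIC)
b=cv2.resize(g['color'][150:260,240:340],None,fx=4,fy=4,interpolation=cv2.INTER_CUBIC)
cv2.imwrite('pics/c20.png',np.hstack([a,b]))
E
```

```text
ee [522.7 -55.9 146.1] [-179.    -0.8   74.8] F [-0.6  0.3 -1.9] T [ 0.   -0.03 -0.02] units [0.   0.01 0.3 ]
yaw units 0.0
```

View pics/c20.png

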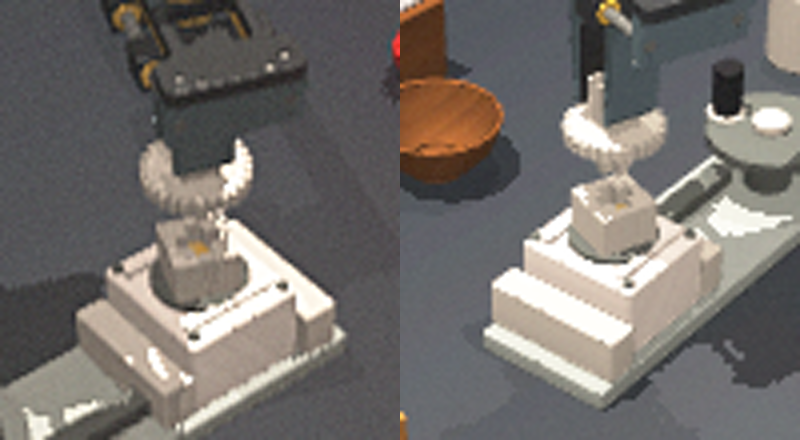

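View pics/w11.png

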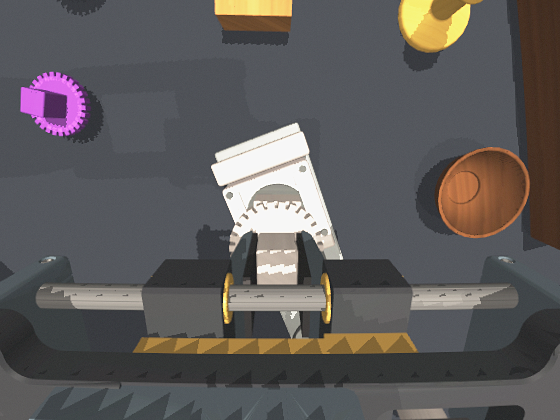

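```bash
cat > ov.py <<'E'
from h import *
def cross(c,yaw,z,L=13,W=5):
    pts=[(L,-W),(L,W),(W,W),(W,L),(-W,L),(-W,W),(-L,W),(-L,-W),(-W,-W),(-W,-L),(W,-L),(W,-W)]
    a=np.radians(yaw);R=np.array([[np.cos(a),-np.sin(a)],[np.sin(a),np.cos(a)]])
    q=np.array(pts)@R.T+c; return np.c_[q,np.full(len(q),z)]
def circ(c,r,z): t=np.linspace(0,2*np.pi,60); return np.c_[c[0]+r*np.cos(t),c[1]+r*np.sin(t),np.full(60,z)]
def ov(fn,box,s,polys,out):
    f=load(fn);x,y,w,h=box
    im=cv2.resize(f['color'][y:y+h,x:x+w],None,fx=s,fy=s,interpolation=cv2.INTER_CUBIC)
    for P,col in polys:
        u=((proj(f,P)-[x,y]+.5)*s-.5); cv2.polylines(im,[np.round(u*8).astype(int)],True,col,1,cv2.LINE_AA,3)
    return im
E
python3 - <<'E'
from ov import *
g=np.array([522.7,-55.9]); zg=146.1+5.7; s=np.array([522.8,-55.8])
P=[(circ(g,32,zg),(0,255,0)),(circ(g,32,zg+9),(0,255,0)),(cross(g,-15.2,zg-24,12,4),(255,0,255)),(cross(s,-15.2,105),(0,0,255))]
cv2.imwrite('pics/o1.png',np.hstack([ov('sc11',(220,160,80,100),5,P,''),ov('s11',(260,150,80,100),5,P,'')]))
E
```

```text
(no output)
```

View pics/o1.png

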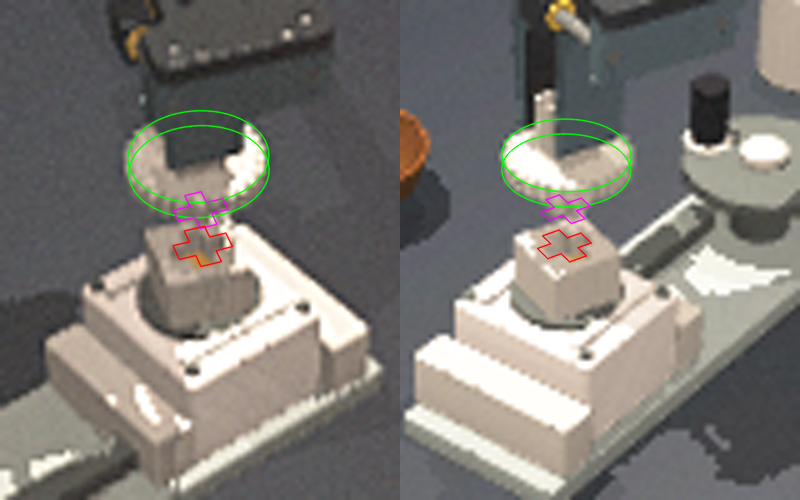

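Run:
```python
from ov import *
s=np.array([522.8,-55.8]); a=cross(s,-15.2,105,20,20)
P=[(cross(s,-15.2,105),(0,0,255)),(a,(255,0,0))]
cv2.imwrite('pics/o2.png',np.hstack([ov('sc6',(235,190,50,50),8,P,''),ov('s4',(270,180,50,50),8,P,'')]))
P=[(circ((522.7,-55.9),32,151.8),(0,255,0)),(circ((522.7,-55.9),32,160.8),(0,255,0))]
cv2.imwrite('pics/o3.png',np.hstack([ov('sc11',(240,177,40,32),10,P,''),ov('s11',(275,168,40,32),10,P,'')]))
```

```text
(no output)
```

View pics/o2.png

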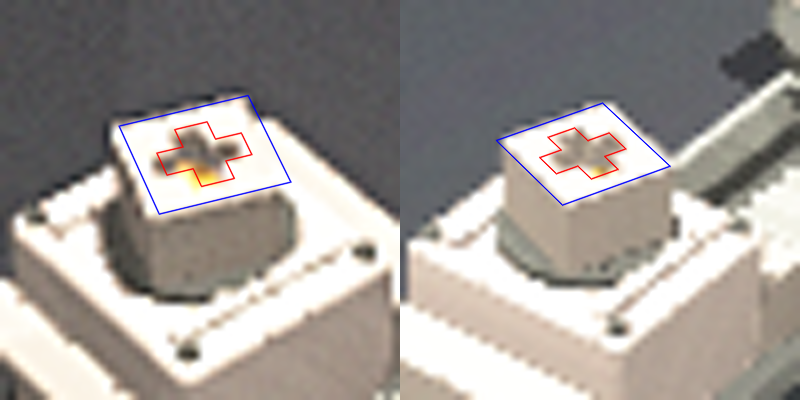

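View pics/o3.png

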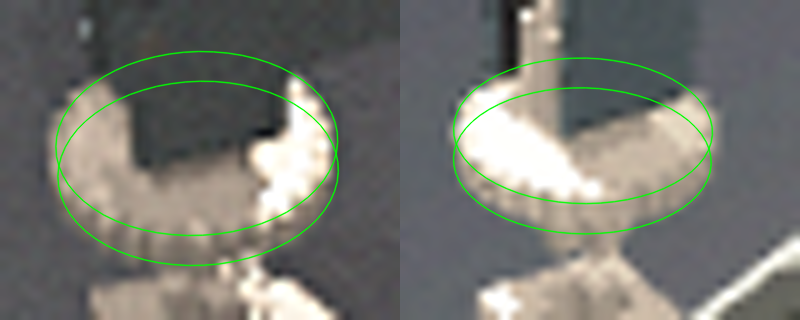

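drive_tool:
  moves:
    - {"claw":1,"dx":0,"dy":0,"dz":0.5,"yaw":0}
    - {"claw":1,"dx":0,"dy":0,"dz":0.3,"yaw":0}
    - {"claw":1,"dx":0,"dy":0,"dz":0,"yaw":0}

```text
time_s: 18.92
ee_pos: [523.4, -54.2, 130.1]
ee_rot: [-179.1, -0.9, 74.9]
force: [0.3, -0.0, -1.8]
gripper_width: 23.6
```

```bash
python3 to.py 522.8 -55.8 120 -15.2
```

```text
ee [523.4 -54.2 130.1] [-179.1   -0.9   74.9] F [ 0.3 -0.  -1.8] T [-0.    0.01  0.04] units [-0.09 -0.    0.5 ]
yaw units 0.02
```

drive_tool:
  moves:
    - {"claw":1,"dx":-0.09,"dy":0,"dz":0.15,"yaw":0.02}
    - {"claw":1,"dx":-0.01,"dy":-0.01,"dz":0.15,"yaw":0}
    - {"claw":1,"dx":-0.01,"dy":0,"dz":0.05,"yaw":0}

```text
time_s: 19.3
ee_pos: [522.8, -56.2, 122.7]
ee_rot: [-179.1, -0.9, 74.8]
force: [-0.8, -0.9, -2.1]
gripper_width: 23.8
```

```bash
python3 to.py 522.8 -55.8 115 -15.2
```

```text
ee [522.8 -56.2 122.7] [-179.1   -0.9   74.8] F [-0.8 -0.9 -2.1] T [-0.02  0.03 -0.03] units [0.02 0.   0.39]
yaw units -0.0
```

Tip is at the mouth, no contact; continue carefully.

drive_tool:
  moves:
    - {"claw":1,"dx":0.01,"dy":0,"dz":0.15,"yaw":0}
    - {"claw":1,"dx":0,"dy":0,"dz":0.15,"yaw":0}

```text
time_s: 19.55
ee_pos: [523.0, -56.0, 116.6]
ee_rot: [-179.2, -0.9, 74.8]
force: [0.1, -0.3, -1.9]
gripper_width: 23.8
```

```bash
python3 to.py 522.8 -55.8 110 -15.2
```

```text
ee [523.  -56.  116.6] [-179.2   -0.9   74.8] F [ 0.1 -0.3 -1.9] T [-0.01 -0.01 -0.01] units [ 0.   -0.01  0.33]
yaw units -0.0
```

drive_tool:
  moves:
    - {"claw":1,"dx":0,"dy":0,"dz":0.15,"yaw":0}
    - {"claw":1,"dx":0,"dy":0,"dz":0.15,"yaw":0}

```text
time_s: 19.8
ee_pos: [522.9, -55.9, 110.2]
ee_rot: [-179.2, -0.9, 74.8]
force: [0.5, 0.2, -1.9]
gripper_width: 24.0
```

drive_tool:
  moves:
    - {"claw":1,"dx":0,"dy":0,"dz":0.2,"yaw":0}
    - {"claw":1,"dx":0,"dy":0,"dz":0.2,"yaw":0}

```text
time_s: 20.05
ee_pos: [523.1, -55.8, 103.0]
ee_rot: [-179.2, -0.9, 74.8]
force: [-2.2, -0.4, 4.8]
gripper_width: 23.4
```

drive_tool:
  moves:
    - {"claw":1,"dx":0,"dy":0,"dz":0.2,"yaw":0}
    - {"claw":1,"dx":0,"dy":0,"dz":0.2,"yaw":0}

```text
time_s: 20.3
ee_pos: [522.8, -55.7, 99.1]
ee_rot: [-179.3, -0.9, 74.8]
force: [-11.8, 1.0, 39.5]
gripper_width: 23.4
```

drive_tool:
  moves:
    - {"claw":1,"dx":0,"dy":0,"dz":0.25,"yaw":0}

```text
time_s: 20.42
ee_pos: [522.8, -55.7, 99.0]
ee_rot: [-179.4, -0.9, 74.8]
force: [-13.5, 0.1, 38.7]
gripper_width: 23.7
```

drive_tool:
  moves:
    - {"claw":1,"dx":0,"dy":-0.03,"dz":0.15,"yaw":0}
    - {"claw":1,"dx":0,"dy":-0.03,"dz":0.15,"yaw":0}

```text
time_s: 20.68
ee_pos: [522.8, -55.7, 99.2]
ee_rot: [-179.8, -0.9, 74.8]
force: [-5.8, -0.3, 17.0]
gripper_width: 23.8
```

Run:
```python
from ov import *
grab('scene','sc12');grab('side','s12');st=telemetry.state();print(st['ee_pos'],st['force'],st['torque'])
cv2.imwrite('pics/o4.png',np.hstack([ov('sc12',(225,180,65,70),6,[],''),ov('s12',(260,170,65,70),6,[],'')]))
```

```text
[522.78090279 -55.69324069  99.13949785] [-5.94929086 -0.41565613 17.57992842] [0.07693487 1.02263213 0.03526996]
```

View pics/o4.png

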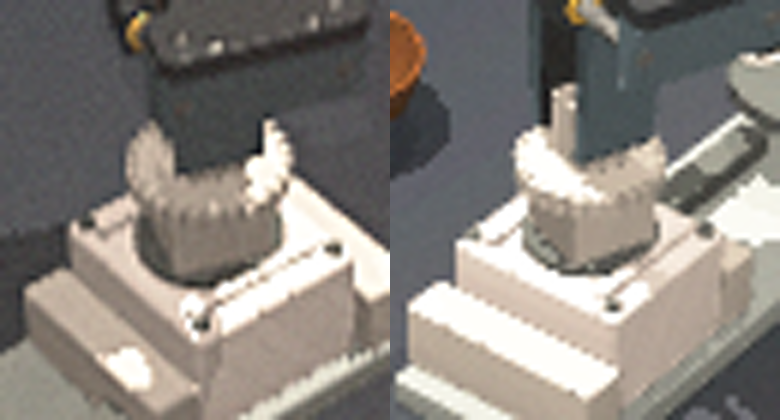

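drive_tool:
  moves:
    - {"claw":1,"dx":0,"dy":-0.02,"dz":0.2,"yaw":0}
    - {"claw":1,"dx":0,"dy":-0.02,"dz":0.2,"yaw":0}

```text
time_s: 21.02
ee_pos: [522.9, -55.7, 99.0]
ee_rot: [179.9, -0.9, 74.8]
force: [-8.7, 0.2, 25.5]
gripper_width: 23.6
```

Run:
```python
from ov import *
grab('scene','sc13');grab('side','s13');grab('wrist','w13');st=telemetry.state();print(st['time_s'],st['ee_pos'],st['ee_rot'],st['force'],st['gripper_width'])
g=np.array([522.8,-55.7])
P=[(circ(g,32,105),(0,255,0)),(circ(g,32,114),(0,255,0))]
cv2.imwrite('pics/o5.png',np.hstack([ov('sc13',(235,190,50,45),8,P,''),ov('s13',(270,180,50,45),8,P,'')]))
```

```text
21.175 [522.86389496 -55.71780075  99.00359518] [179.88812848  -0.91510421  74.83351306] [-8.49111539  0.67121314 25.22921384] 23.226914787904786
```

View pics/o5.png

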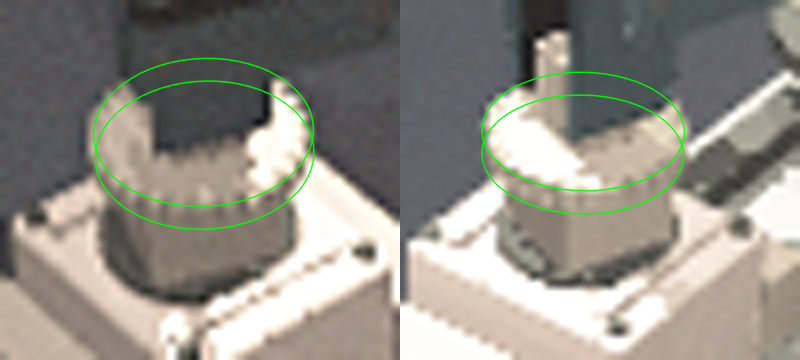

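View pics/sc13.png

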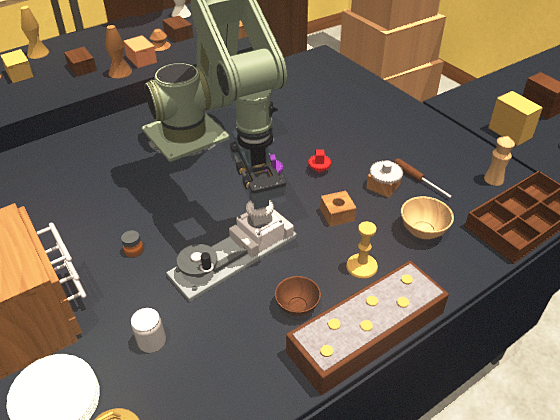

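Run:
```python
from ov import *
g=np.array([522.8,-55.7])
cv2.imwrite('pics/o6.png',np.hstack([ov('sc13',(240,195,38,42),10,[],''),ov('s13',(275,185,38,42),10,[],'')]))
P=[(circ(g,32,105),(0,255,0)),(cross(g,-15.2,105,20,20),(255,0,0)),(circ(g,28,72),(0,0,255))]
cv2.imwrite('pics/o7.png',np.hstack([ov('sc13',(240,195,38,42),10,P,''),ov('s13',(275,185,38,42),10,P,'')]))
```

```text
(no output)
```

View pics/o6.png

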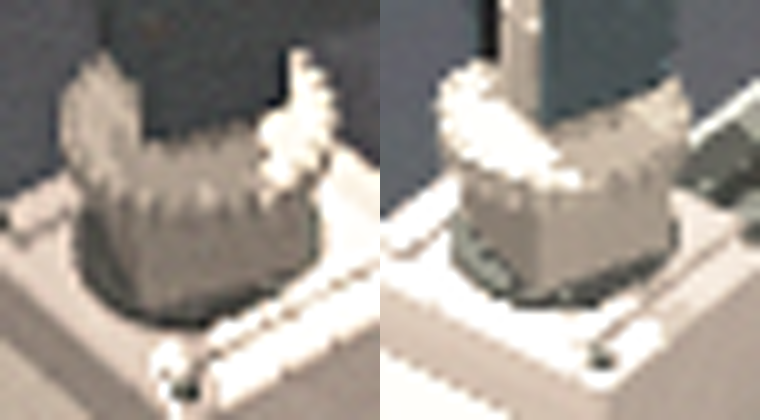

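View pics/o7.png

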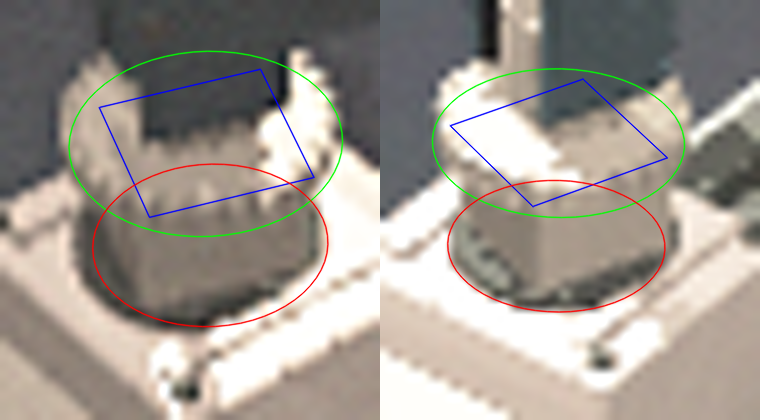

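Run:
```python
from ov import *
def c(fn,x,y): return ov(fn,(x,y,38,42),10,[],'')
# align: shift by projected tool motion
out=[]
for a,b,(x,y) in (('sc11','sc13',(240,175)),('s11','s13',(275,165))):
    u=proj(load(a),[522.7,-55.9,166])[0]; v=proj(load(b),[522.87,-55.7,118.9])[0]; d=v-u; print(d)
    f=load(b)['color']; M=np.float32([[1,0,-d[0]],[0,1,-d[1]]]); g=cv2.warpAffine(f,M,(560,420),flags=cv2.INTER_CUBIC)
    A=load(a)['color'][y:y+35,x:x+38];B=g[y:y+35,x:x+38]
    out.append(np.hstack([cv2.resize(i,None,fx=8.3,fy=8.3,interpolation=cv2.INTER_CUBIC) for i in (A,B)]))
im=np.vstack(out); 
for v in range(0,im.shape[0],25): im[v,::6]=(0,255,255)
cv2.imwrite('pics/o8.png',im)
```

```text
[ 0.79752449 15.40551437]
[-0.41915463 15.5227066 ]
```

View pics/o8.png

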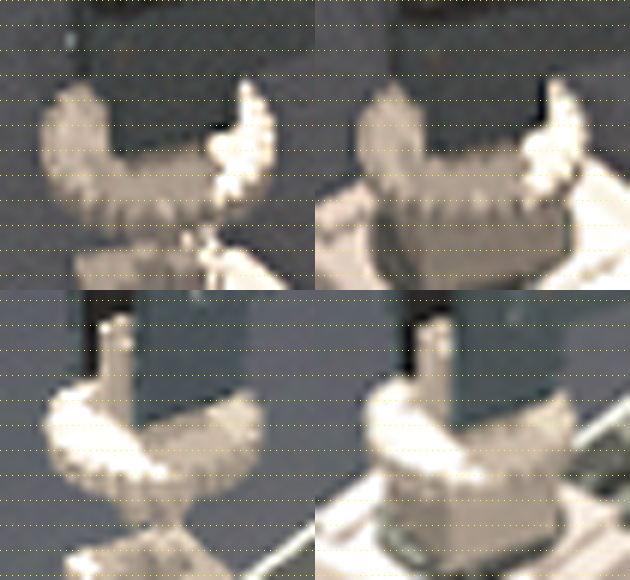

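Run:
```python
from h import *
print(job.job_done()); st=telemetry.state(); print(st['time_s'],st['ee_pos'],st['force'],st['gripper_width'])
```

```text
the job is handed in; nothing more can be done
None
the job is handed in; nothing more can be done
```

The job is handed in at about 21 s, with the gripper still holding the gear pressed down in the socket. No verdict was given.

**Crank:** I wound the wheel clockwise about 316° until it stopped hard, with about 32 N at the knob against the usual 3 N. A second push met the same stop. In the pictures the jaw lies against the gear unit.

**Gear:** I gripped the square boss (opening read 24 mm), lifted the gear out and turned it about 47° to the socket. The splines went in with no side force. The spring was felt from about where it should be, and the gear stopped hard at reported z 99.0, against 99.3 expected.

**Last checks:**
- **Push:** about 25 N downward, steady, with about 8 N sideways. It peaked near 40 N as the gear first seated, pressing through the held gear and not the gripper's body.
- **Slip:** the gear had not visibly moved in the fingers between hovering and seated.
- **Surroundings:** the other things look unmoved in the final scene picture.

**Checks that disagreed or were unclear:**
- **Fingertips:** they showed about 20 mm behind the reported TCP in all cameras. I set the grasp heights from the pictures and confirmed them by contact.
- **Tool tilt:** about 1° remains, and I had no way to correct it.
- **Disc edge:** the lower rim is hard to tell from the collar in the pictures. That the disc lies flush therefore rests mainly on the stop height and force.

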